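# Pack a dispatch carton of cut stones in two layers

## Robot

A 7-joint arm with a two-finger parallel gripper is mounted at the origin on a cart in front of the work surface, level with it; the furniture and walls round the work are solid. World frame = base frame: x ahead of the robot, y to its left, z up, the work surface at z = 0. Lengths are in mm, angles in rad, forces in N, time in s.
With the tool pointing down it reaches from about 400 to 875 mm from the base axis. Payload 4.4 kg.
Tool frame: the origin (TCP) lies midway between the tips of the shut fingers; the grasp point (between the pads) lies 19 mm behind it; x points along the fingers, y is the direction in which the jaws open and shut, and the axes are right-handed (so a half turn about x gives the same grasp; the last joint's range is limited). The gripper opens to 85 mm and grips with 20 to 120 N. Pads are 22 mm wide; open, the fingers measure 114 mm over their backs; the gripper's body (76 mm by 85 mm) begins 54 mm behind the grasp point. The pads swing forward as they close: fully open they stand 13 mm farther back than shut.
Start: joints at [1.059, 0.628, 0.038, 1.517, -0.027, 0.996, -0.02], TCP at [280.295, -586.475, 231.313] pointing down, gripper open.
Joint ranges: [-3.06, 3.06], [-0.37, 2.12], [-1.25, 1.32], [0.18, 2.47], [-1.1, 4.24], [0.23, 1.98], [-2.94, 2.94]. Speed limits (rad/s): [2.57, 2.57, 3.14, 3.14, 3.14, 3.14, 3.14].

## Interface

Orientations are given as [roll, pitch, yaw] about the fixed x, y, z axes, in that order (R = Rz(yaw) Ry(pitch) Rx(roll)).
In Python, from cell import ctrl gives the robot as it stands.
- The arm moves only by the tool arm_command, never from a script. Its argument "series" is a list of rows, each a list of 7 numbers: the opening, from 0 (shut) to 1 (fully open), then the shift along the world's x, y, z in cm, then the turn, a rotation vector about the world's x, y, z in degrees. In form: [[claw, x, y, z, rx, ry, rz], ...]. A call has 1 to 20 rows; each row shifts and turns the commanded pose from where the row before left it; what a row does not reach is not made up. A row lasts 1/12 s, in which the tool goes at most 41.7 mm and 7.16 degrees, less where a joint would pass 70% of its speed; a pose out of reach is approached as far as the arm can. A call with a gripper value outside its range is refused whole. The fingers move at their own pace and stop on an object; the grip force is fixed at half the most. Time passes only in rows, so rows that do not move let the fingers close. It gives the time, the measured TCP pose, the force and the opening at its end, in the units of the state.
- ctrl.read_state(): the state, without advancing time (a new reading comes with each control period).
- ctrl.get_image(name): name is "scene" or "top" or "wrist"; returns the picture (400x640x3 uint8, blue, green, red); there is no depth.
- ctrl.calibration(name): a dict with "fovy" (degrees; the focal length in pixels is half the picture's height over the tangent of half this angle, whatever the lens; pixels are square), "cx", "cy" (the principal point, pixels), "cam_to_world" (4x4, takes a point from camera to world coordinates); the wrist camera has in their place "T_tool_cam" (4x4, takes a point from camera to tool coordinates, whose origin is the TCP and whose axes are the tool frame's). Camera axes: x right, y up, looking along -z (the intrinsics and any distortion apply to the point x, -y, -z); pixel columns grow to the right and rows downward; lengths in mm; the calibration is good to about 2 mm. A picture is of the moment at which its call begins: read the wrist's pose just before it. calibration takes no time and is no camera call.
- ctrl.finish_job(): hands the job in, once; it reports no verdict.
Trained networks look in the newest picture that a camera, given by its name, has taken for a name from the list of things; names that differ only in an ending like _2 or _b are one class to them, and where a whole thing is asked for, a point or a joint stands for the part that bears it (a point fixed in the world has none). Each returns a list of dicts, best first, with "conf" (0 to 1); they miss things now and then, are a little off and sometimes report something else, mostly with a low value. They report only what shows in the picture. A call takes as long as a camera call.
- ctrl.spot_in(label, camera): "centre" ([x, y, z] in mm, in world coordinates, good to about 4 mm: the middle of the surface that is visible of it).
The state is a dict: "clock": time; "qpos": joint angles; "qd": joint speeds; "tau": joint torques, N m; "eef_pos": TCP position; "tool_rot": TCP orientation; "force": force on the tool from outside, world axes, zero at the start; "torque": the same for the moment, N m; "width": finger opening in mm.
Only numpy, scipy, OpenCV 4.12 (cv2) and the standard library are available. Lean on these libraries where they do the work, as an engineer would, in place of code of your own. Each camera call takes 0.05 s, during which the arm holds its last target.

## Task

Pack this order of cut stones: fold both long carton flaps outward, well past upright, then bed every hexagonal stone jar that is on the bench in a tray pocket of its own, upright and fully home; the lids hide the hexagonal feet, so turn a jar a little at a time under light pressure until it drops in. Only then lay the cardboard layer pad flat on the tray's pillars over the jars, tab up, and stand the two round gem boxes on it as the upper layer. Leave the carton open for checking, and do not shove the tape roll beside the carton or the loupe about.

Things in the scene. Friction and masses are not known exactly. Their poses are not given: they have to be found in the camera images.
- carton: Small carton, fixed, 168 x 168 mm outside, 160 x 160 inside, walls 80 mm high. Origin: centre of its underside, z up. Long flaps on the +y and -y walls; two short flaps already hang down outside the +x and -x walls. In it a dark moulded tray: top 22 mm up, four hexagonal pockets.
- pillars_top (a point): Centre of the carton at the height of the tray's five pillar tops, 50 mm above the carton's underside; axes as the carton's. Pillars: 12 mm square in the four inner corners, 8 mm round in the middle. The pad lies on them; jars that are home stay 3 mm below them.
- left_flap (a joint): Long flap on the carton's +y wall, 166 x 79 mm, 3 mm thick; rad. 0 = shut (level, over the inside), pi/2 = upright, pi = folded out level; limit 3.3. It stands ajar at the start (0.85 to 1.2), its crease is stiff enough (0.035 N m) that it stays where it is left.
- right_flap (a joint): The same on the carton's -y wall.
- left_flap_hinge (a point): Middle of the left flap's crease, at the top of the +y wall; axes as the carton's.
- right_flap_hinge (a point): Middle of the right flap's crease, at the top of the -y wall; axes as the carton's.
- left_flap_edge (a point): Middle of the left flap's free edge, 80 mm from the crease.
- right_flap_edge (a point): Middle of the right flap's free edge, 80 mm from the crease.
- pocket_1 (a point): Centre of a hexagonal pocket's floor, 12 mm below the tray top, 10 mm above the carton's underside; axes as the carton's. Pocket 36 mm across flats (1 mm play a side), 1.5 mm chamfer at the mouth, corners along x and -x; 70 mm between pockets. Any jar fits any pocket; home, its underside is on this floor and its lid 10 mm clear of the tray top.
- pocket_2 (a point): Centre of a hexagonal pocket's floor, 12 mm below the tray top, 10 mm above the carton's underside; axes as the carton's. Pocket 36 mm across flats (1 mm play a side), 1.5 mm chamfer at the mouth, corners along x and -x; 70 mm between pockets. Any jar fits any pocket; home, its underside is on this floor and its lid 10 mm clear of the tray top.
- pocket_3 (a point): Centre of a hexagonal pocket's floor, 12 mm below the tray top, 10 mm above the carton's underside; axes as the carton's. Pocket 36 mm across flats (1 mm play a side), 1.5 mm chamfer at the mouth, corners along x and -x; 70 mm between pockets. Any jar fits any pocket; home, its underside is on this floor and its lid 10 mm clear of the tray top.
- pocket_4 (a point): Centre of a hexagonal pocket's floor, 12 mm below the tray top, 10 mm above the carton's underside; axes as the carton's. Pocket 36 mm across flats (1 mm play a side), 1.5 mm chamfer at the mouth, corners along x and -x; 70 mm between pockets. Any jar fits any pocket; home, its underside is on this floor and its lid 10 mm clear of the tray top.
- jar_1: Stone jar, 37 mm high, 60 g, upright: clear hexagonal foot 34 mm across flats, 22 high, 1.5 chamfer below, under a round black screw lid 40 dia, 15 high (grip here). Origin: centre of underside; z up. The lid hides the foot and stopped at its own angle to it, so x and y do NOT tell where the flats are: feel for them by turning (they repeat every 60 degrees). None when absent.
- jar_2: Stone jar, 37 mm high, 60 g, upright: clear hexagonal foot 34 mm across flats, 22 high, 1.5 chamfer below, under a round black screw lid 40 dia, 15 high (grip here). Origin: centre of underside; z up. The lid hides the foot and stopped at its own angle to it, so x and y do NOT tell where the flats are: feel for them by turning (they repeat every 60 degrees). None when absent.
- jar_3: Stone jar, 37 mm high, 60 g, upright: clear hexagonal foot 34 mm across flats, 22 high, 1.5 chamfer below, under a round black screw lid 40 dia, 15 high (grip here). Origin: centre of underside; z up. The lid hides the foot and stopped at its own angle to it, so x and y do NOT tell where the flats are: feel for them by turning (they repeat every 60 degrees). None when absent.
- jar_4: Stone jar, 37 mm high, 60 g, upright: clear hexagonal foot 34 mm across flats, 22 high, 1.5 chamfer below, under a round black screw lid 40 dia, 15 high (grip here). Origin: centre of underside; z up. The lid hides the foot and stopped at its own angle to it, so x and y do NOT tell where the flats are: feel for them by turning (they repeat every 60 degrees). None when absent.
- layer_pad: Brown corrugated pad 150 x 150 x 4 mm, 60 g, flat on the bench; a stiff folded tab (grip here) stands up at its centre: 8 mm thick along x, 36 mm long along y, top 24 mm above the underside. Origin: centre of the underside; z up. It may lie in the carton at any quarter turn, underside 50 mm above the carton's underside.
- gem_box_big: Round clear gem box 44 mm in diameter, 20 mm high, dark foam inside, 20 g. Origin: centre of the underside; z up.
- gem_box_small: Round clear gem box 38 mm in diameter, 20 mm high, white foam and a green stone inside, 20 g. Origin: centre of the underside; z up.
- column (a point): Foot of the lap machine's fixed grey steel column, 60 mm square and 0.47 m high, standing on a low base plate behind the work; the facetting mast stands to the left of it, its front at x = 0.62: keep hand and wrist in front of both when crossing from side to side.
- lap_disc (a point): Centre of the top of the machine's big brown lap disc, 300 mm in diameter, top 34 mm above the bench; not part of the job.
- tape_roll: Bystander: roll of brown packing tape lying flat, 100 mm in diameter, 25 mm high. Origin: centre of the underside.
- loupe: Bystander: small folded metal loupe, 25 x 47 x 17 mm, lying flat. Origin: centre of the underside.

How it is judged (in metres and radians):
On the way, in this order (a step that is already met when the one before it is completed fails the run):
1. both long flaps are folded well outward (value of joint each of left_flap, right_flap above 2 rad), for 0.2 s.
2. every jar is upright and fully home in a tray pocket (z of jar_1 in the frame of carton between 0.005 and 0.0135 m and x of jar_1 in the frame of carton between -0.07 and 0.07 m and y of jar_1 in the frame of carton between -0.07 and 0.07 m and angle between each of jar_1, jar_2, jar_3, jar_4's own z axis and vertical below 0.1 rad and z of jar_2 in the frame of carton between 0.005 and 0.0135 m and x of jar_2 in the frame of carton between -0.07 and 0.07 m and y of jar_2 in the frame of carton between -0.07 and 0.07 m and z of jar_3 in the frame of carton between 0.005 and 0.0135 m and x of jar_3 in the frame of carton between -0.07 and 0.07 m and y of jar_3 in the frame of carton between -0.07 and 0.07 m and z of jar_4 in the frame of carton between 0.005 and 0.0135 m and x of jar_4 in the frame of carton between -0.07 and 0.07 m and y of jar_4 in the frame of carton between -0.07 and 0.07 m), for 0.3 s.
3. the layer pad lies flat on the pillars over the jars (z of layer_pad in the frame of carton between 0.047 and 0.0525 m and x of layer_pad in the frame of carton between -0.012 and 0.012 m and y of layer_pad in the frame of carton between -0.012 and 0.012 m and angle between layer_pad's own z axis and vertical below 0.05 rad), for 0.3 s.
At the end, for the whole second after the job is handed in: Flaps open past 2.0 rad; every jar present upright (6 degrees), underside within 3.5 mm of a pocket floor; pad flat (3 degrees), tab up, on the pillars, centred within 12 mm; both gem boxes upright and at rest on the pad, centres within 65 mm of its centre lines (all of step 1 and all of step 2 and all of step 3 and z of gem_box_big in the frame of layer_pad between 0.001 and 0.007 m and x of gem_box_big in the frame of layer_pad between -0.065 and 0.065 m and y of gem_box_big in the frame of layer_pad between -0.065 and 0.065 m and angle between each of gem_box_big, gem_box_small's own z axis and vertical below 0.1 rad and linear speed of each of gem_box_big, gem_box_small below 0.02 m/s and z of gem_box_small in the frame of layer_pad between 0.001 and 0.007 m and x of gem_box_small in the frame of layer_pad between -0.065 and 0.065 m and y of gem_box_small in the frame of layer_pad between -0.065 and 0.065 m); the robot touches nothing.
It fails at once if the tape roll is shoved more than 3 cm (distance of tape_roll from where it was at the start of the episode above 0.03 m).
It fails at once if the loupe is shoved more than 3 cm (distance of loupe from where it was at the start of the episode above 0.03 m).
Of jar_1, jar_2, jar_3, jar_4 only 2 to 3 are there at a start; the rules pass over those that are not, and their reading is None.
At some moment in a run one of jar_1, jar_2, jar_3, jar_4, gem_box_big, gem_box_small may be knocked a few centimetres aside while the robot is not near it.
It also fails if it takes over 210 s, if anything falls off the work surface, if the arm or the gripper's body presses on something with over 40 N, if the wrist force passes 120 N, or if a joint passes its speed limit or range.

## Working session

There is one attempt and no reset: what is moved stays moved. The work goes in short steps, Python scripts to look and compute and a tool call to move; the robot and the scene stay as the last step left them, time stands still between calls to the robot, and variables do not carry over. Pictures are saved under pics/ and viewed, and the job is handed in when it is done.

Besides the shell and the picture viewer there is one more tool, called after "Call:" by a JSON object that holds its "name" and its "arguments", one argument or row to a line. arm_command: Moves the arm, as the interface text tells. Its arguments: {"type":"object","properties":{"series":{"type":"array"}},"required":["series"]}

```bash
ls; mkdir -p pics; python3 - <<'E'
from cell import ctrl
import cv2,numpy as np
print(ctrl.read_state())
for n in("scene","top","wrist"):
    cv2.imwrite(f"pics/{n}0.png",ctrl.get_image(n)); print(n,ctrl.calibration(n))
E
```

```text
pics
{'clock': 0.0, 'qpos': array([ 1.05920752,  0.62932879,  0.03844188,  1.51837184, -0.0269872 ,
        0.99629152, -0.02003154]), 'qd': array([ 2.22484431e-05,  1.07979910e-03, -1.61865700e-03, -1.13079566e-03,
        3.08756227e-04,  7.86949050e-04, -7.08195850e-05]), 'tau': array([ 9.88465290e-04, -5.63407552e+01,  1.22654669e+00, -1.93444902e+01,
        1.10171831e-02,  1.06094830e-02, -3.83550037e-05]), 'eef_pos': array([ 280.01440546, -585.90283153,  230.39909441]), 'tool_rot': array([-1.55232578,  1.56891486,  2.03503108]), 'force': array([-0.48725426,  0.0698222 , -0.2555063 ]), 'torque': array([ 0.01631041,  0.0169383 , -0.023469  ]), 'width': 85.2375967373468}
scene {'fovy': 52.93341092385643, 'cx': 322.6300213739487, 'cy': 203.4110792996203, 'cam_to_world': array([[ 6.83734845e-01,  2.98258689e-01, -6.65994307e-01,
        -3.87898591e+02],
       [-7.29697223e-01,  2.70725136e-01, -6.27893195e-01,
        -8.36000558e+02],
       [-6.97320172e-03,  9.15286652e-01,  4.02742746e-01,
         6.42869176e+02],
       [ 0.00000000e+00,  0.00000000e+00,  0.00000000e+00,
 
[... 209 characters left out ...]
2],
       [-9.99989523e-01, -6.41280681e-05, -4.57716241e-03,
         4.60528877e+01],
       [-4.48680299e-03,  2.11907396e-01,  9.77279450e-01,
         1.26661436e+03],
       [ 0.00000000e+00,  0.00000000e+00,  0.00000000e+00,
         1.00000000e+00]])}
wrist {'fovy': 70.73515165327147, 'cx': 320.3673507892319, 'cy': 199.4204703864788, 'T_tool_cam': array([[ 1.11743347e-04,  3.15425307e-01, -9.48950401e-01,
        -1.43643514e+02],
       [ 9.99999834e-01, -5.72164267e-04, -7.24292452e-05,
        -8.43831028e-03],
       [-5.65801527e-04, -9.48950235e-01, -3.15425318e-01,
        -8.03053567e+01],
       [ 0.00000000e+00,  0.00000000e+00,  0.00000000e+00,
         1.00000000e+00]])}
```

View pics/top0.png

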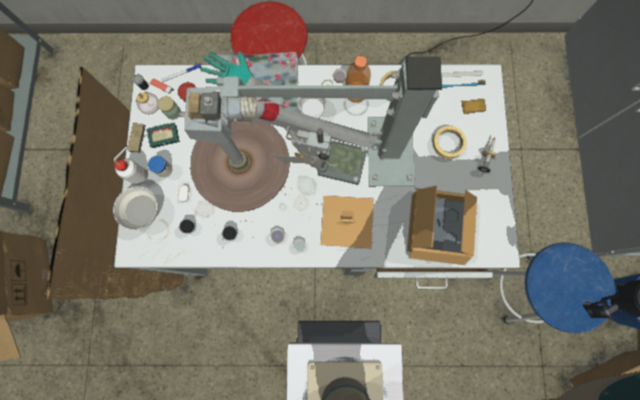

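View pics/scene0.png

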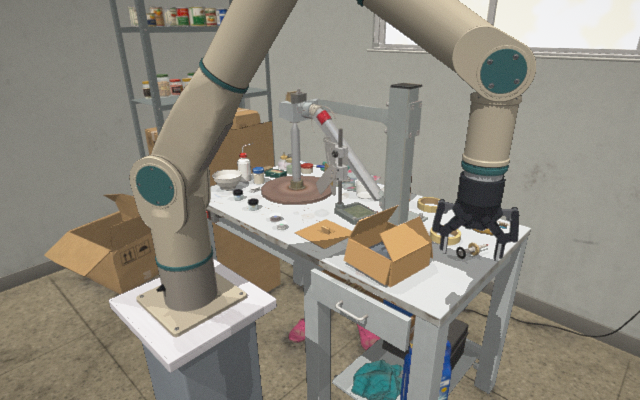

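View pics/wrist0.png

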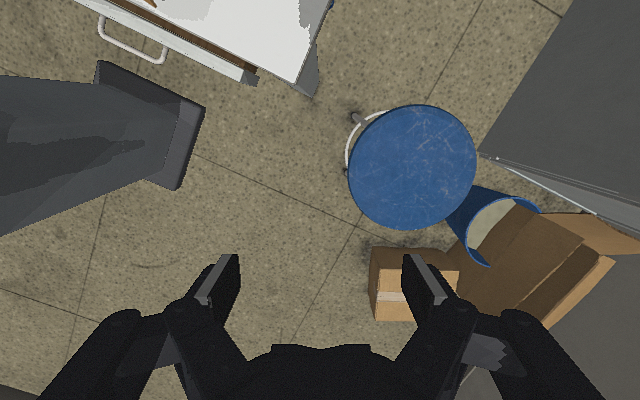

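```bash
cat > h.py <<'E'
from cell import ctrl
import cv2,numpy as np
from scipy.spatial.transform import Rotation as R
def toolT(s=None):
    s=s or ctrl.read_state(); T=np.eye(4); T[:3,:3]=R.from_euler('xyz',s['tool_rot']).as_matrix(); T[:3,3]=s['eef_pos']; return T
def cam(n,T=None):
    c=ctrl.calibration(n); M=c['cam_to_world'] if n!='wrist' else (toolT() if T is None else T)@c['T_tool_cam']
    return M,200/np.tan(np.radians(c['fovy']/2)),c['cx'],c['cy']
def ray(n,u,v,T=None):
    M,f,cx,cy=cam(n,T); d=np.array([(u-cx)/f,-(v-cy)/f,-1]); return M[:3,3],M[:3,:3]@d
def onz(n,u,v,z,T=None):
    o,d=ray(n,u,v,T); return o+d*(z-o[2])/d[2]
def tri(rs):
    A=np.zeros((3,3));b=np.zeros(3)
    for o,d in rs:
        d=d/np.linalg.norm(d);P=np.eye(3)-np.outer(d,d);A+=P;b+=P@o
    p=np.linalg.solve(A,b); return p,[np.linalg.norm(np.cross(p-o,d/np.linalg.norm(d))) for o,d in rs]
def proj(n,p,T=None):
    M,f,cx,cy=cam(n,T); q=np.linalg.inv(M)@np.r_[p,1]; return cx+f*q[0]/-q[2],cy+f*q[1]/q[2]
np.set_printoptions(precision=1,suppress=True)
E
python3 - <<'E'
from h import *
ctrl.get_image("top");ctrl.get_image("scene")
for l in ["carton","left_flap","right_flap","jar_1","layer_pad","gem_box_big","gem_box_small","tape_roll","loupe","left_flap_edge","right_flap_edge","left_flap_hinge","right_flap_hinge","pocket_1"]:
    for c in("top","scene"):
        print(l,c,[(np.round(d['centre']).tolist(),round(d['conf'],2)) for d in ctrl.spot_in(l,c)])
E
```

```text
carton top [([474.0, -280.0, 77.0], 0.57)]
carton scene [([451.0, -316.0, 71.0], 0.76)]
left_flap top [([488.0, -213.0, 121.0], 0.96), ([470.0, -330.0, 115.0], 0.58)]
left_flap scene [([483.0, -214.0, 120.0], 0.73)]
right_flap top [([469.0, -329.0, 118.0], 0.63)]
right_flap scene [([468.0, -340.0, 110.0], 0.93)]
jar_1 top [([454.0, 324.0, 38.0], 0.75), ([474.0, 455.0, 37.0], 0.52)]
jar_1 scene [([448.0, 317.0, 26.0], 0.7), ([475.0, 442.0, 22.0], 0.57), ([451.0, -320.0, 72.0], 0.55)]
layer_pad top [([496.0, -8.0, 1.0], 0.63)]
layer_pad scene [([492.0, -19.0, 4.0], 0.95)]
gem_box_big top [([451.0, 192.0, 18.0], 0.67)]
gem_box_big scene [([443.0, 184.0, 21.0], 0.5)]
gem_box_small top [([420.0, 128.0, 24.0], 0.55)]
gem_box_small scene [([485.0, -215.0, 121.0], 0.72), ([422.0, 120.0, 20.0], 0.62)]
tape_roll top [([737.0, -321.0, 23.0], 0.86), ([498.0, -10.0, 2.0], 0.36)]
tape_roll scene [([706.0, -345.0, 18.0], 0.56)]
loupe top [([576.0, 474.0, 15.0], 0.62)]
loupe scene [([474.0, 442.0, 23.0], 0.6), ([570.0, 470.0, 13.0], 0.56)]
left_flap_edge top [([488.0, -213.0, 120.0], 0.76)]
left_flap_edge scene [([484.0, -218.0, 119.0], 0.83)]
right_flap_edge top [([472.0, -335.0, 116.0], 0.9)]
right_flap_edge scene [([465.0, -337.0, 112.0], 0.68)]
left_flap_hinge top [([472.0, -279.0, 74.0], 0.74)]
left_flap_hinge scene [([453.0, -319.0, 72.0], 0.79)]
right_flap_hinge top [([474.0, -285.0, 72.0], 0.74), ([422.0, 127.0, 22.0], 0.52)]
right_flap_hinge scene [([449.0, -317.0, 72.0], 0.74), ([709.0, -348.0, 14.0], 0.39)]
pocket_1 top [([476.0, -281.0, 74.0], 0.74)]
pocket_1 scene [([447.0, -317.0, 71.0], 0.72), ([466.0, -337.0, 110.0], 0.42)]
```

```bash
python3 - <<'E'
import cv2
i=cv2.imread("pics/top0.png")
cv2.imwrite("pics/c1.png",cv2.resize(i[170:275,380:530],None,fx=5,fy=5,interpolation=cv2.INTER_CUBIC))
cv2.imwrite("pics/c2.png",cv2.resize(i[130:275,110:390],None,fx=2.8,fy=2.8,interpolation=cv2.INTER_CUBIC))
i=cv2.imread("pics/scene0.png")
cv2.imwrite("pics/c3.png",cv2.resize(i[190:300,330:530],None,fx=4,fy=4,interpolation=cv2.INTER_CUBIC))
E
```

```text
(no output)
```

View pics/c1.png

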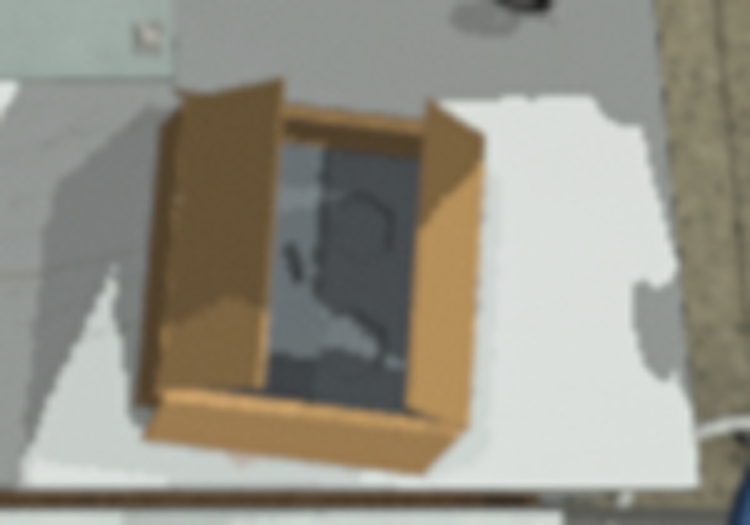

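View pics/c2.png

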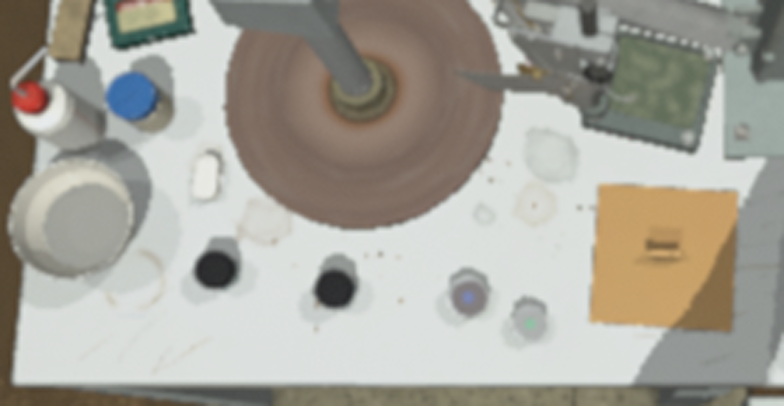

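View pics/c3.png

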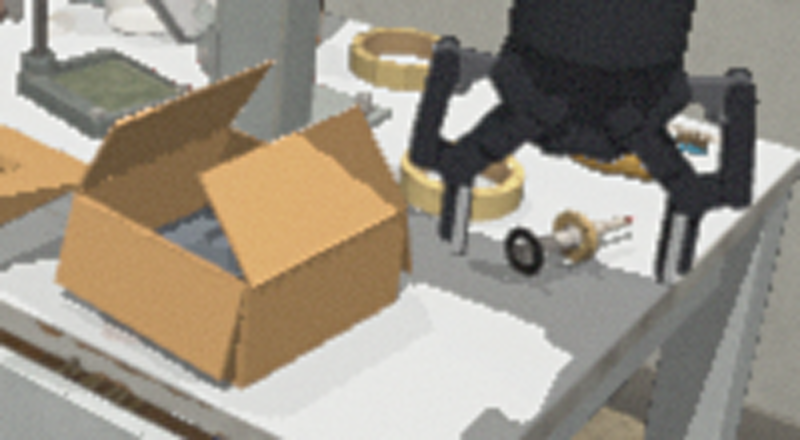

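```bash
python3 - <<'E'
from h import *
P=[onz("top",380+u/5,170+v/5,80) for u,v in((160,390),(178,95),(484,135),(467,430))]
for p in P: print(p)
P=np.array(P);print(P.mean(0), [np.degrees(np.arctan2(-(P[i]-P[j])[0],(P[i]-P[j])[1])) for i,j in((0,3),(1,2))],[np.degrees(np.arctan2((P[i]-P[j])[1],(P[i]-P[j])[0])) for i,j in((1,0),(2,3))],[np.linalg.norm(P[i]-P[i-1]) for i in range(4)])
# scene
for u,v in((80,192),(245,288),(400,212)): print(onz("scene",330+u/4,190+v/4,80))
print('edges', [onz("top",380+u/5,170+v/5,150) for u,v in((282,80),(265,388),(432,100),(407,410))])
E
```

```text
[ 410.  -184.9   80. ]
[ 576.4 -202.    80. ]
[ 553.2 -373.    80. ]
[ 388.3 -351.6   80. ]
[ 482.  -277.9   80. ] [np.float64(-7.425096476424974), np.float64(-7.708516648403975)] [np.float64(-5.853242159880227), np.float64(-7.37469784770039)] [np.float64(168.11888324788112), np.float64(167.23366850727933), np.float64(172.56201673225632), np.float64(166.3172101704345)]
[ 414.2 -188.1   80. ]
[ 386.4 -350.3   80. ]
[ 544.2 -373.9   80. ]
edges [array([ 568.1, -243. ,  150. ]), array([ 404.4, -225.5,  150. ]), array([ 557.1, -322.1,  150. ]), array([ 393.1, -298. ,  150. ])]
```

```bash
python3 - <<'E'
from h import *
T=toolT();print(T); M,_,_,_=cam("wrist");print(M)
E
```

```text
[[   0.     0.4   -0.9  280.3]
 [   0.    -0.9   -0.4 -586.5]
 [  -1.    -0.    -0.   231.3]
 [   0.     0.     0.     1. ]]
[[   0.4    0.9    0.3  352.7]
 [  -0.9    0.4    0.1 -551.8]
 [  -0.    -0.3    0.9  374.9]
 [   0.     0.     0.     1. ]]
```

Call:
{"name": "arm_command", "arguments": {
  "series": [
    [0,1.67,2.56,0.5,0,0,-2.75],
    [0,1.67,2.56,0.5,0,0,-2.75],
    [0,1.67,2.56,0.5,0,0,-2.75],
    [0,1.67,2.56,0.5,0,0,-2.75],
    [0,1.67,2.56,0.5,0,0,-2.75],
    [0,1.67,2.56,0.5,0,0,-2.75],
    [0,1.67,2.56,0.5,0,0,-2.75],
    [0,1.67,2.56,0.5,0,0,-2.75],
    [0,1.67,2.56,0,0,0,-2.75],
    [0,1.67,2.56,0,0,0,-2.75],
    [0,1.67,2.56,0,0,0,-2.75],
    [0,1.67,2.56,0,0,0,-2.75],
    [0,0,0,0,0,0,0],
    [0,0,0,0,0,0,0]
  ]
}}

```text
clock: 2.82
eef_pos: [482.1, -277.1, 271.3]
tool_rot: [-2.146, 1.57, 0.87]
force: [-0.5, -0.5, 0.0]
width: -0.3
```

```bash
python3 - <<'E'
from h import *
print(toolT(),ctrl.read_state()['qpos'])
cv2.imwrite("pics/w1.png",ctrl.get_image("wrist"))
E
```

```text
[[   0.    -0.1   -1.   482.1]
 [   0.    -1.     0.1 -277.1]
 [  -1.    -0.    -0.   271.3]
 [   0.     0.     0.     1. ]] [ 0.4  0.5  0.2  1.7 -0.1  1.  -1.1]
```

View pics/w1.png

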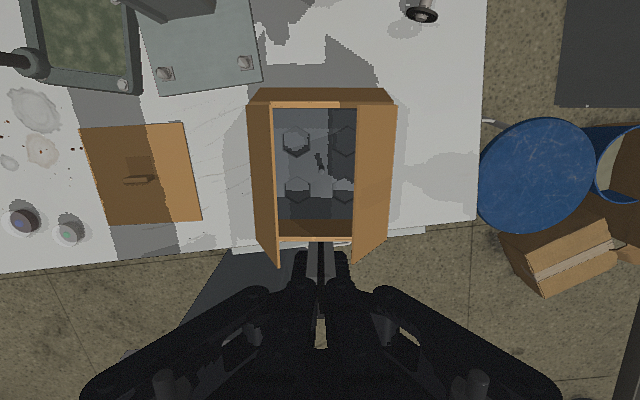

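Call:
{"name": "arm_command", "arguments": {
  "series": [
    [0,0,0,-3.9,0,0,0],
    [0,0,0,-3.9,0,0,0],
    [0,0,0,-3.9,0,0,0],
    [0,0,0,-3.9,0,0,0],
    [0,0,0,0,0,0,0],
    [0,0.2,1.6,0,0,0,0],
    [0,0.2,1.6,0,0,0,0],
    [0,0.2,1.6,0,0,0,0],
    [0,0.2,1.6,0,0,0,0],
    [0,0.2,1.6,0,0,0,0],
    [0,0.2,1.6,0,0,0,0],
    [0,0.2,1.6,0,0,0,0],
    [0,0.2,1.6,0,0,0,0],
    [0,0.1,0.5,0,0,0,0],
    [0,0,0,0,0,0,0],
    [0,0,0,0,0,0,0]
  ]
}}

```text
clock: 4.2
eef_pos: [498.2, -147.6, 116.5]
tool_rot: [2.678, 1.569, -0.595]
force: [-0.5, -0.8, 0.1]
width: -0.1
```

Call:
{"name": "arm_command", "arguments": {
  "series": [
    [0,-0.5,-3.3,0,0,0,0],
    [0,-0.5,-3.3,0,0,0,0],
    [0,-0.5,-3.3,0,0,0,0],
    [0,-0.5,-3.3,0,0,0,0],
    [0,-0.2,-1.6,0,0,0,0],
    [0,-0.2,-1.6,0,0,0,0],
    [0,-0.2,-1.6,0,0,0,0],
    [0,-0.2,-1.6,0,0,0,0],
    [0,-0.2,-1.6,0,0,0,0],
    [0,-0.2,-1.6,0,0,0,0],
    [0,-0.2,-1.6,0,0,0,0],
    [0,-0.2,-1.6,0,0,0,0],
    [0,0,-0.5,0,0,0,0],
    [0,0,0,0,0,0,0],
    [0,0,0,0,0,0,0]
  ]
}}

```text
clock: 5.45
eef_pos: [461.1, -411.5, 115.3]
tool_rot: [-0.794, 1.57, 2.216]
force: [0.2, 1.3, -0.3]
width: -0.1
```

```bash
python3 - <<'E'
from h import *
cv2.imwrite("pics/s1.png",ctrl.get_image("scene")[150:320,280:560].repeat(2,0).repeat(2,1))
E
```

```text
(no output)
```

View pics/s1.png

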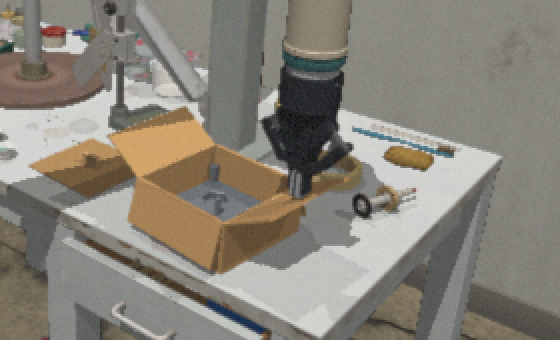

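Call:
{"name": "arm_command", "arguments": {
  "series": [
    [0,0,0,3.9,0,0,0],
    [0,0,0,3.9,0,0,0],
    [0,1,3.3,3.7,0,0,0],
    [0,1,3.3,0,0,0,0],
    [0,1,3.3,0,0,0,0],
    [0,1,3.3,0,0,0,0],
    [0,0,0,0,0,0,0],
    [0,0,0,0,0,0,0],
    [0,0,0,0,0,0,0]
  ]
}}

```text
clock: 6.25
eef_pos: [499.9, -284.6, 223.9]
tool_rot: [0.961, 1.57, -2.309]
force: [0.3, -0.5, -0.4]
width: -0.1
```

```bash
python3 - <<'E'
from h import *
T=toolT();np.save("Tw2.npy",T);print(T)
i=ctrl.get_image("wrist");cv2.imwrite("pics/w2.png",i)
cv2.imwrite("pics/w2c.png",cv2.resize(i[40:270,200:430],None,fx=2.6,fy=2.6,interpolation=cv2.INTER_CUBIC))
E
```

```text
[[  -0.    -0.1   -1.   499.9]
 [  -0.    -1.     0.1 -284.6]
 [  -1.     0.     0.   223.9]
 [   0.     0.     0.     1. ]]
```

View pics/w2.png

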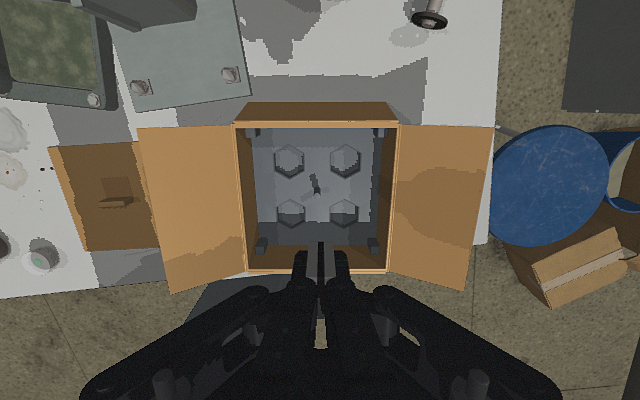

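View pics/w2c.png

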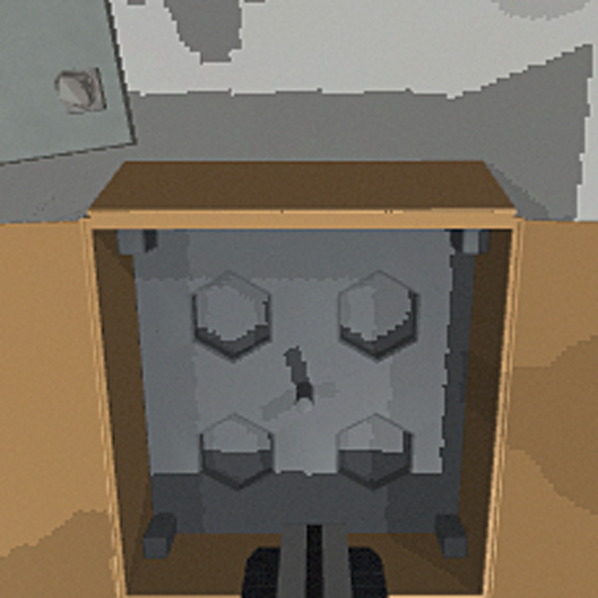

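```bash
python3 - <<'E'
from h import *
from scipy.optimize import least_squares
T=np.load("Tw2.npy")
px=lambda p:(200+p[0]/2.6,40+p[1]/2.6)
c=[px(p) for p in((232,315.5),(378,315.5),(236.5,451.5),(375,451))]
for p in c: print(onz("wrist",*p,22,T))
# rim inner corners z=80 (crop)
rim=[px(p) for p in((93,229),(514,229))]
for p in rim: print(onz("wrist",*p,80,T))
loc=[(35,35),(35,-35),(-35,35),(-35,-35)]
def res(q,dz=0):
    x,y,a=q[:3]; z=q[3] if len(q)>3 else 22
    o=[]
    for (lx,ly),m in zip(loc,c):
        p=[x+np.cos(a)*lx-np.sin(a)*ly,y+np.sin(a)*lx+np.cos(a)*ly,z]
        o+=list(np.array(proj("wrist",p,T))-m)
    return o
for x0 in([480,-279,-.13],[480,-279,-.13,22]):
    r=least_squares(res,x0);print(r.x, np.degrees(r.x[2]),r.fun)
E
```

```text
[ 519.7 -248.8   22. ]
[ 510.8 -317.7   22. ]
[ 450.9 -239.8   22. ]
[ 442.3 -309.3   22. ]
[ 569.4 -209.4   80. ]
[ 548.9 -368.7   80. ]
[ 480.9 -278.9   -0.1] -7.2335585809276015 [-0.2 -0.2  0.2 -0.3  0.   0.3 -0.   0.4]
[ 480.2 -278.8   -0.1   19.4] -7.233542090011693 [-0.  -0.   0.  -0.1  0.2  0.1 -0.2  0.1]
```

Call:
{"name": "arm_command", "arguments": {
  "series": [
    [0.75,-0.3,3.45,0,0,0,1.85],
    [0.75,-0.3,3.45,0,0,0,1.85],
    [0.75,-0.3,3.45,0,0,0,1.85],
    [0.75,-0.3,3.45,0,0,0,1.85],
    [0.75,-0.3,3.45,0,0,0,1.85],
    [0.75,-0.3,3.45,0,0,0,1.85],
    [0.75,-0.3,3.45,0,0,0,1.85],
    [0.75,-0.3,3.45,0,0,0,1.85],
    [0.75,-0.3,3.45,0,0,0,1.85],
    [0.75,-0.3,3.45,0,0,0,1.85],
    [0.75,0.2,3.45,0,0,0,1.85],
    [0.75,0.2,3.45,0,0,0,1.85],
    [0.75,0.2,3.45,0,0,0,1.85],
    [0.75,0.2,3.45,0,0,0,1.85],
    [0.75,0.2,3.45,0,0,0,1.85],
    [0.75,0.2,3.45,0,0,0,1.85],
    [0.75,0.2,3.45,0,0,0,1.85],
    [0.75,0.2,3.45,0,0,0,1.85],
    [0.75,0.2,3.45,0,0,0,1.85],
    [0.75,0.2,3.45,0,0,0,1.85]
  ]
}}

```text
clock: 7.97
eef_pos: [491.1, 405.0, 223.5]
tool_rot: [1.423, 1.57, -1.204]
force: [1.3, -0.2, -0.5]
width: 64.2
```

Call:
{"name": "arm_command", "arguments": {
  "series": [
    [0.75,0,0,0,0,0,0],
    [0.75,0,0,0,0,0,0],
    [0.75,0,0,0,0,0,0]
  ]
}}

```text
clock: 8.22
eef_pos: [490.9, 403.0, 223.2]
tool_rot: [0.977, 1.569, -1.651]
force: [0.2, 0.1, -0.2]
width: 63.8
```

```bash
python3 - <<'E'
from h import *
T=toolT();np.save("Tw3.npy",T);print(T,ctrl.read_state()['qpos'])
i=ctrl.get_image("wrist");cv2.imwrite("pics/w3.png",i)
for l in("jar_1","loupe","gem_box_big","gem_box_small"):
  print(l,[(np.round(d['centre']).tolist(),round(d['conf'],2)) for d in ctrl.spot_in(l,"wrist")])
E
```

```text
[[ -0.    0.5  -0.9 490.9]
 [ -0.   -0.9  -0.5 403. ]
 [ -1.    0.    0.  223.2]
 [  0.    0.    0.    1. ]] [-0.7  0.6 -0.1  1.6  0.1  1.  -1.8]
jar_1 [([478.0, 457.0, 38.0], 0.81), ([465.0, 335.0, 36.0], 0.61)]
loupe [([576.0, 475.0, 16.0], 0.74)]
gem_box_big [([452.0, 198.0, 20.0], 0.77)]
gem_box_small [([433.0, 143.0, 20.0], 0.56), ([439.0, -187.0, 22.0], 0.43)]
```

View pics/w3.png

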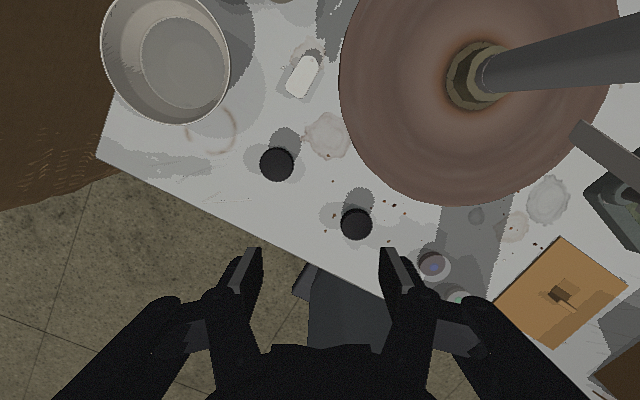

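```bash
python3 - <<'E'
from h import *
T=np.load("Tw3.npy");i=cv2.imread("pics/w3.png")
g=cv2.cvtColor(i,cv2.COLOR_BGR2GRAY)
for (a,b,c,d) in((250,310,140,190),(330,385,200,248)):
    m=(g[c:d,a:b]<60).astype(np.uint8); n,l,s,ce=cv2.connectedComponentsWithStats(m); k=1+np.argmax(s[1:,4]); print(s[k],ce[k]+[a,c])
    ct=max(cv2.findContours((l==k).astype(np.uint8),0,1)[0],key=len)+[a,c]
    P=np.array([onz("wrist",*p[0],37,T)[:2] for p in ct]); 
    (x,y),r=cv2.minEnclosingCircle(P.astype(np.float32)); print('circ',x,y,r, P.min(0),P.max(0))
cv2.imwrite("pics/w3c.png",cv2.resize(i[130:260,240:400],None,fx=5,fy=4.6,interpolation=cv2.INTER_CUBIC))
E
```

```text
[  9   7  35  35 924] [276.4 163.8]
circ 478.2146301269531 454.971435546875 20.869800567626953 [457.5 435.7] [498.9 474.8]
[ 10   8  32  32 801] [355.9 223.6]
circ 458.3350830078125 333.3475036621094 22.14590072631836 [437.7 311.4] [480.  353.7]
```

View pics/w3c.png

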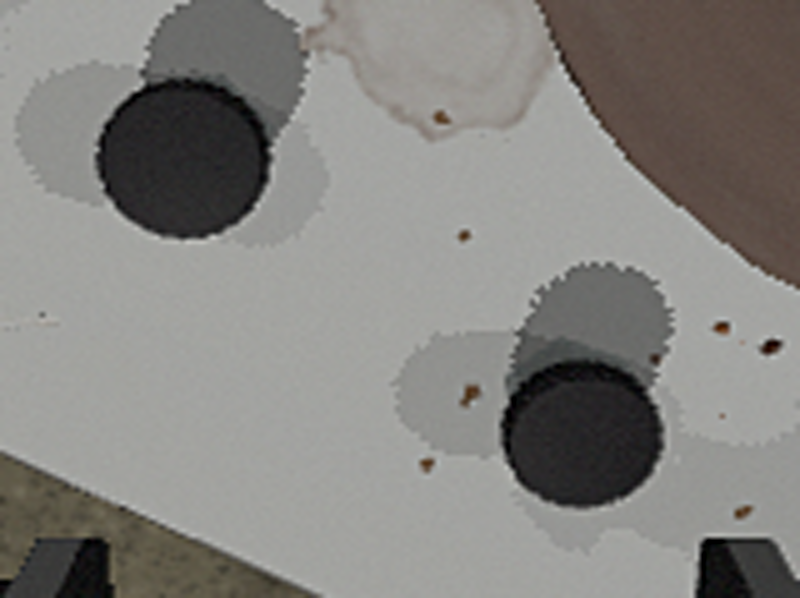

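```bash
python3 - <<'E'
from h import *
T=np.load("Tw3.npy");i=cv2.imread("pics/w3.png")
g=cv2.GaussianBlur(cv2.cvtColor(i,cv2.COLOR_BGR2GRAY),(0,0),.7)
print(g[225,335:380]);print(g[200:246,357]);print(g[140:190,277])
from scipy.optimize import least_squares
# fit: silhouette union of projected lid discs z=22 & 37
for (a,b,c,d,x0) in((250,310,140,190,(477,455)),(330,385,200,248,(456,332))):
    m=(g[c:d,a:b]<65).astype(np.uint8); n,l,s,_=cv2.connectedComponentsWithStats(m); k=1+np.argmax(s[1:,4]); m=(l==k).astype(float)
    th=np.linspace(0,2*np.pi,48)
    def ren(q):
        P=[]
        for z in(22,37): P+=[proj("wrist",[q[0]+20*np.cos(t),q[1]+20*np.sin(t),z],T) for t in th]
        h=cv2.convexHull(((np.array(P)-[a,c])*16).astype(np.int32)+8*0)
        im=np.zeros(m.shape,np.uint8); cv2.fillConvexPoly(im,h,1,shift=4);return im
    best=min(((np.abs(ren((x0[0]+dx,x0[1]+dy))-m).sum(),x0[0]+dx,x0[1]+dy) for dx in np.arange(-5,5.1,.5) for dy in np.arange(-5,5.1,.5)))
    print(best,m.sum())
print(proj("wrist",[456,332,37],np.block([[T[:3,:3],np.array([[456],[332],[110.]])],[np.zeros((1,3)),1]])))
E
```

```text
[144 145 146 147 132  79  33  36  42  42  41  41  41  40  41  39  38  38
  38  38  37  35  36  37  36  37  36  35  36  36  35  33  32  33  33  32
  46  95 145 154 151 151 151 151 151]
[107 106 106 106 103  91  82  69  42  20  16  21  26  34  36  36  38  38
  37  37  38  37  37  38  37  36  36  37  36  37  38  37  37  39  38  38
  37  36  36  51 102 146 154 152 151 150]
[108 107 108 108 106 100  80  40  22  24  34  37  35  37  35  36  38  38
  38  37  37  38  39  39  39  41  41  41  41  42  42  43  43  45  45  44
  46  46  46  46  46  77 147 168 165 163 163 163 162 163]Traceback (most recent call last):
  File "<stdin>", line 15, in <module>
  File "<stdin>", line 15, in <genexpr>
  File "<stdin>", line 12, in ren
  File "h.py", line 19, in proj
    M,f,cx,cy=cam(n,T); q=np.linalg.inv(M)@np.r_[p,1]; return cx+f*q[0]/-q[2],cy+f*q[1]/q[2]
              ~~~^^^^^
  File "h.py", line 7, in cam
    c=ctrl.calibration(n); M=c['cam_to_world'] if n!='wrist' else (toolT() if T is None else T)@c['T_tool_cam']
ValueError: time passes only in moves, steps and waits
```

```bash
python3 - <<'E'
import re
s=open('h.py').read()
s=s.replace("def cam(n,T=None):\n    c=ctrl.calibration(n);","import functools\n@functools.lru_cache\ndef cal(n): return ctrl.calibration(n)\ndef cam(n,T=None):\n    c=cal(n);")
s+='''
def lid(i,T,x0,z0,z1,r,box,thr=65,rng=5,mask=None):
    a,b,c,d=box; g=cv2.GaussianBlur(cv2.cvtColor(i,cv2.COLOR_BGR2GRAY),(0,0),.7)
    m=(g[c:d,a:b]<thr).astype(np.uint8); n,l,s,_=cv2.connectedComponentsWithStats(m); k=1+np.argmax(s[1:,4]); m=(l==k).astype(float)
    th=np.linspace(0,2*np.pi,48)
    def ren(q):
        P=[]
        for z in(z0,z1): P+=[proj("wrist",[q[0]+r*np.cos(t),q[1]+r*np.sin(t),z],T) for t in th]
        h=cv2.convexHull(((np.array(P)-[a,c])*16).astype(np.int32))
        im=np.zeros(m.shape,np.uint8); cv2.fillConvexPoly(im,h,1,shift=4);return im
    def cost(q): return np.abs(ren(q)-m).sum()
    q=np.array(x0,float)
    for st in(2.,.5):
        G=[(cost((q[0]+dx*st,q[1]+dy*st)),q[0]+dx*st,q[1]+dy*st) for dx in range(-4,5) for dy in range(-4,5)]
        mn=min(G)[0]; q=np.mean([g[1:] for g in G if g[0]<=mn*1.1+1],0)
    return q,mn,m.sum()
'''
open('h.py','w').write(s)
E
python3 - <<'E'
from h import *
T=np.load("Tw3.npy");i=cv2.imread("pics/w3.png")
print(lid(i,T,(477,455),22,37,20,(250,310,140,190)))
print(lid(i,T,(456,332),22,37,20,(330,385,200,248)))
T2=T.copy();T2[:3,3]=[456,332,110];print(proj("wrist",[456,332,37],T2))
E
```

```text
(array([477. , 455.2]), np.float64(82.0), np.float64(920.0))
(array([457.2, 331.1]), np.float64(80.0), np.float64(803.0))
(np.float64(320.2623303939264), np.float64(208.93394610656875))
```

Call:
{"name": "arm_command", "arguments": {
  "series": [
    [0.75,-1.1,-2.4,-2.8,0,0,0],
    [0.75,-1.1,-2.4,-2.8,0,0,0],
    [0.75,-1.2,-2.4,-2.8,0,0,0],
    [0.75,0,0,-2.8,0,0,0],
    [0.75,0,0,0,0,0,0],
    [0.75,0,0,0,0,0,0],
    [0.75,0,0,0,0,0,0]
  ]
}}

```text
clock: 9.05
eef_pos: [457.3, 334.5, 113.3]
tool_rot: [-2.868, 1.567, 0.79]
force: [-0.3, 0.1, 0.3]
width: 64.0
```

```bash
python3 - <<'E'
from h import *
T=toolT();np.save("Tw4.npy",T);print(T)
i=ctrl.get_image("wrist");cv2.imwrite("pics/w4.png",i)
E
```

```text
[[  0.    0.5  -0.9 457.3]
 [  0.   -0.9  -0.5 334.5]
 [ -1.   -0.   -0.  113.3]
 [  0.    0.    0.    1. ]]
```

View pics/w4.png

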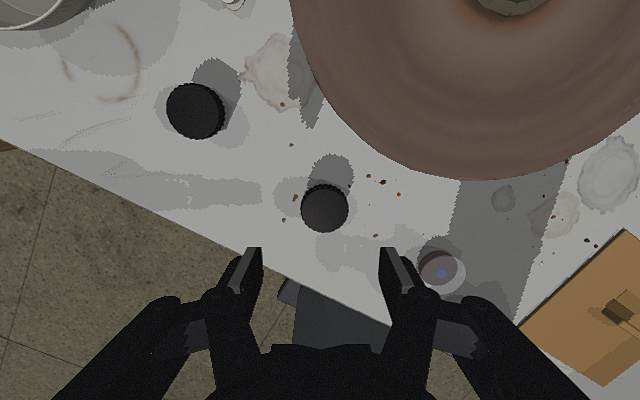

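```bash
python3 - <<'E'
from h import *
T=np.load("Tw4.npy");i=cv2.imread("pics/w4.png")
for dz in(0,-4,4): 
  q=lid(i,T,(457,332),22+dz,37+dz,20,(295,360,172,240));print(dz,q)
  p=T[:3,:3].T@(np.r_[q[0],37]-T[:3,3]);print('tool frame',p)
print(lid(i,T,(477,455),22,37,20,(155,235,75,145)))
print([(np.round(d['centre']).tolist(),round(d['conf'],2)) for d in ctrl.spot_in("jar_1","wrist")])
E
```

```text
0 (array([457.2, 331. ]), np.float64(121.0), np.float64(1838.0))
tool frame [76.3  3.1  2.1]
-4 (array([456. , 330.2]), np.float64(65.0), np.float64(1838.0))
tool frame [76.3  3.1  3.5]
4 (array([458.4, 331.7]), np.float64(188.0), np.float64(1838.0))
tool frame [76.3  3.   0.8]
(array([476.6, 455.3]), np.float64(157.0), np.float64(2596.0))
[([478.0, 455.0, 39.0], 0.88), ([466.0, 330.0, 38.0], 0.58)]
```

Call:
{"name": "arm_command", "arguments": {
  "series": [
    [0.75,0,-0.34,-2.5,0,0,0],
    [0.75,0,0,-2.5,0,0,0],
    [0.75,0,0,-2.5,0,0,0],
    [0.75,0,0,-1.4,0,0,0],
    [0.75,0,0,-1.0,0,0,0],
    [0.75,0,0,0,0,0,0],
    [0.75,0,0,0,0,0,0]
  ]
}}

```text
clock: 9.73
eef_pos: [456.5, 330.3, 13.5]
tool_rot: [-2.953, 1.569, 0.704]
force: [-0.4, 0.1, 0.2]
width: 64.3
```

Call:
{"name": "arm_command", "arguments": {
  "series": [
    [0.3,0,0,0,0,0,0],
    [0.3,0,0,0,0,0,0],
    [0.3,0,0,0,0,0,0],
    [0.3,0,0,0,0,0,0],
    [0.3,0,0,0,0,0,0],
    [0.3,0,0,0,0,0,0]
  ]
}}

```text
clock: 10.23
eef_pos: [456.9, 330.3, 14.5]
tool_rot: [-2.993, 1.568, 0.664]
force: [-0.3, -1.0, 4.8]
width: 38.1
```

```bash
python3 - <<'E'
from h import *
T=toolT();np.save("Tw5.npy",T);print(T,ctrl.read_state()['width'],ctrl.read_state()['force'])
i=ctrl.get_image("wrist");cv2.imwrite("pics/w5.png",i)
E
```

```text
[[  0.    0.5  -0.9 456.9]
 [  0.   -0.9  -0.5 330.3]
 [ -1.   -0.   -0.   14.5]
 [  0.    0.    0.    1. ]] 38.05357798013613 [-0.3 -1.   4.8]
```

View pics/w5.png

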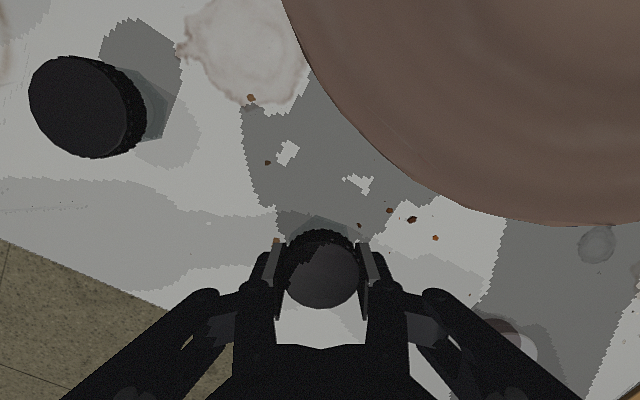

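```bash
python3 - <<'E'
from h import *
T=np.load("Tw5.npy");i=cv2.imread("pics/w5.png")
cv2.imwrite("pics/w5c.png",cv2.resize(i[215:325,260:385],None,fx=5,fy=5,interpolation=cv2.INTER_CUBIC))
for o in((0,0),(0,2),(0,-2),(2,0)):
  c=T[:3,3]+T[:3,1]*o[0]+T[:3,2]*o[1]; c[2]=37
  P=np.array([proj("wrist",c+[20*np.cos(t),20*np.sin(t),0],T) for t in np.linspace(0,6.28,60)]);print(o,P.min(0),P.max(0))
E
```

```text
(0, 0) [280.2 239.2] [360.6 308.9]
(0, 2) [280.4 243. ] [360.4 312. ]
(0, -2) [280.  235.4] [360.8 305.7]
(2, 0) [284.2 239.2] [364.6 308.9]
```

View pics/w5c.png

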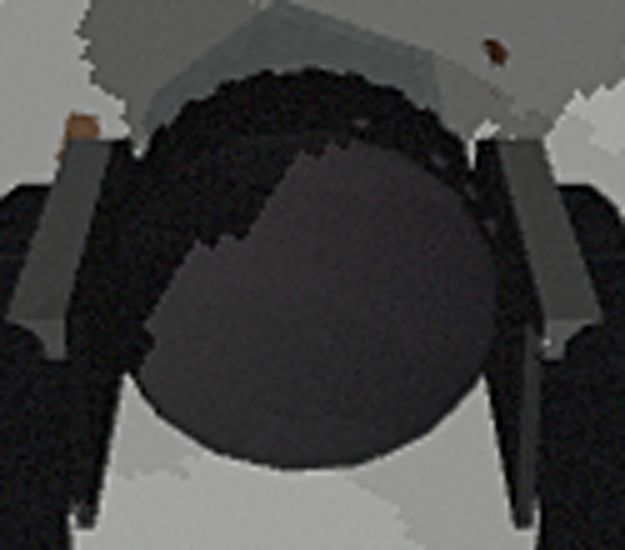

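```bash
python3 - <<'E'
from h import *
T=np.load("Tw5.npy")
for u,v in((275,2),(150,95),(435,55)):
  for z in (0,2):
    p=onz("wrist",260+u/5,215+v/5,z,T)-T[:3,3]; print(z,p[:2],np.hypot(*p[:2]),np.degrees(np.arctan2(p[1],p[0])))
E
```

```text
0 [13.7 11.5] 17.910381032135653 40.12267663904751
2 [14.4 11.9] 18.676848697250925 39.5543565548667
0 [-4.7 18.9] 19.506664666742857 103.81430582433424
2 [-3.7 19.2] 19.55794256744658 100.96831647530577
0 [17.3 -8.8] 19.415174058252884 -27.10920585272646
2 [17.9 -8.2] 19.742629921588115 -24.66275845382658
```

Call:
{"name": "arm_command", "arguments": {
  "series": [
    [0.3,0,0,1.5,0,0,0],
    [0.3,0,0,3.4,0,0,0],
    [0.3,0,0,3.4,0,0,0],
    [0.3,0,0,3.4,0,0,0],
    [0.3,0,0,3.4,0,0,0],
    [0.3,0,0,3.4,0,0,0],
    [0.3,0,0,0,0,0,0]
  ]
}}

```text
clock: 10.87
eef_pos: [459.5, 332.3, 205.4]
tool_rot: [-2.997, 1.557, 0.659]
force: [0.6, 0.9, -0.4]
width: 37.8
```

Call:
{"name": "arm_command", "arguments": {
  "series": [
    [0.3,0.39,-2,0,0,0,1],
    [0.3,0.39,-3.6,0,0,0,1],
    [0.3,0.39,-3.6,0,0,0,1],
    [0.3,0.39,-3.6,0,0,0,1],
    [0.3,0.39,-3.6,0,0,0,1],
    [0.3,0.39,-3.6,0,0,0,1],
    [0.3,0.39,-3.6,0,0,0,1],
    [0.3,0.39,-3.6,0,0,0,1],
    [0.3,0.39,-3.6,0,0,0,1],
    [0.3,0.39,-3.6,0,0,0,1],
    [0.3,0.39,-3.6,0,0,0,1],
    [0.3,0.39,-3.6,0,0,0,1],
    [0.3,0.39,-3.6,0,0,0,1],
    [0.3,0.39,-3.6,0,0,0,1],
    [0.3,0.39,-3.6,0,0,0,0],
    [0.3,0.39,-3.6,0,0,0,0],
    [0.3,0.2,-2,0,0,0,0],
    [0.3,0,0,0,0,0,0],
    [0.3,0,0,0,0,0,0],
    [0.3,0,0,0,0,0,0]
  ]
}}

```text
clock: 12.53
eef_pos: [520.2, -249.2, 197.9]
tool_rot: [-2.292, 1.57, 1.61]
force: [-0.4, 0.3, -0.7]
width: 38.2
```

```bash
python3 - <<'E'
from h import *
T=toolT();np.save("Tw6.npy",T);print(T,ctrl.read_state()['width'],ctrl.read_state()['force'],ctrl.read_state()['qpos'])
i=ctrl.get_image("wrist");cv2.imwrite("pics/w6.png",i)
i=ctrl.get_image("top");cv2.imwrite("pics/t6.png",i)
E
```

```text
[[  -0.     0.7   -0.7  520.2]
 [   0.    -0.7   -0.7 -249.2]
 [  -1.    -0.    -0.   197.9]
 [   0.     0.     0.     1. ]] 38.23301035893141 [-0.4  0.3 -0.7] [ 0.5  0.6 -0.1  1.8  0.1  0.8 -0.5]
```

View pics/w6.png

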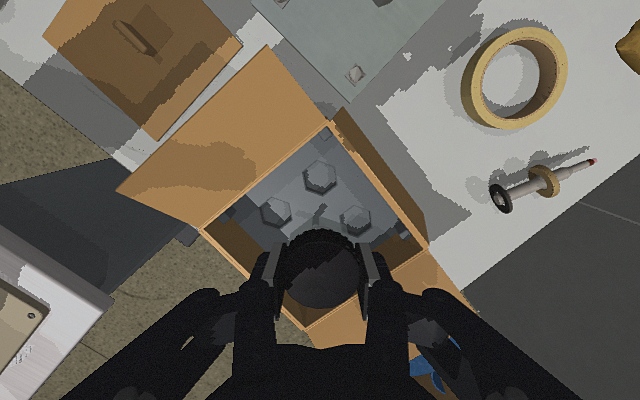

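View pics/t6.png

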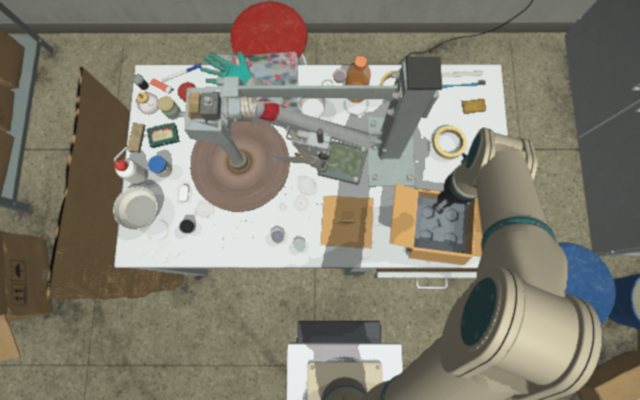

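```bash
python3 - <<'E'
from h import *
T=np.load("Tw6.npy");i=cv2.imread("pics/w6.png")
print(np.degrees(np.arctan2(T[1,1],T[0,1])))
c,s=np.cos(np.radians(-7.23)),np.sin(np.radians(-7.23))
for l in((35,35),(35,-35),(-35,35),(-35,-35)):
  w=(480.9+c*l[0]-s*l[1],-278.9+s*l[0]+c*l[1],22);print(l,np.array(w),proj("wrist",w,T))
  for k in range(6):
    a=np.radians(60*k-7.23); u,v=proj("wrist",(w[0]+21.5*np.cos(a),w[1]+21.5*np.sin(a),22),T); cv2.circle(i,(int(u*1),int(v)),0,(0,0,255),-1)
cv2.imwrite("pics/w6c.png",cv2.resize(i[150:250,240:390],None,fx=5,fy=5,interpolation=cv2.INTER_NEAREST))
E
```

```text
-46.41233539621889
(35, 35) [ 520.  -248.6   22. ] (np.float64(320.17286211017324), np.float64(178.21460682138013))
(35, -35) [ 511.2 -318.    22. ] (np.float64(356.2217484231545), np.float64(221.28798066039727))
(-35, 35) [ 450.6 -239.8   22. ] (np.float64(275.51245302783155), np.float64(213.58488736439872))
(-35, -35) [ 441.8 -309.2   22. ] (np.float64(312.28079635137703), np.float64(253.30886746760055))
```

View pics/w6c.png

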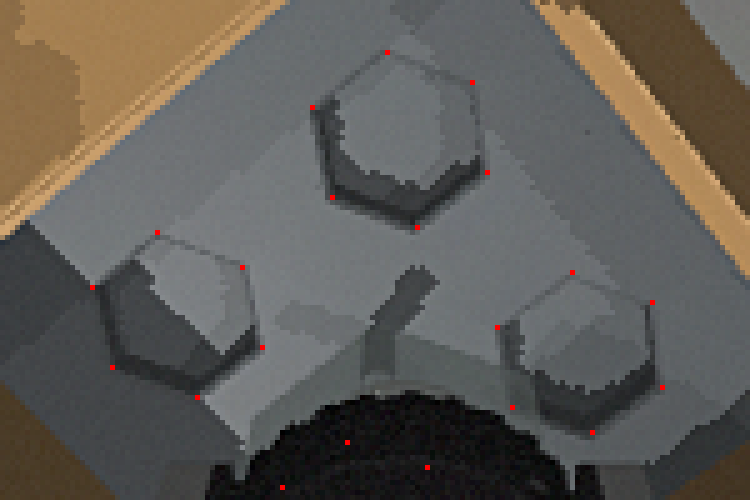

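Call:
{"name": "arm_command", "arguments": {
  "series": [
    [0.3,-0.02,0.06,-3,0,0,0],
    [0.3,0,0,-3.5,0,0,0],
    [0.3,0,0,-3.5,0,0,0],
    [0.3,0,0,-3.5,0,0,0],
    [0.3,0,0,-2.1,0,0,0],
    [0.3,0,0,0,0,0,0],
    [0.3,0,0,0,0,0,0],
    [0.3,0,0,0,0,0,0]
  ]
}}

```text
clock: 13.3
eef_pos: [521.5, -249.5, 43.3]
tool_rot: [2.121, 1.568, -0.259]
force: [0.5, 0.6, -0.4]
width: 37.8
```

Call:
{"name": "arm_command", "arguments": {
  "series": [
    [0.3,0,0,-0.2,0,0,0],
    [0.3,0,0,-0.2,0,0,0],
    [0.3,0,0,-0.2,0,0,0],
    [0.3,0,0,-0.1,0,0,0],
    [0.3,0,0,0,0,0,0],
    [0.3,0,0,0,0,0,0]
  ]
}}

```text
clock: 13.8
eef_pos: [520.1, -250.0, 34.9]
tool_rot: [2.155, 1.571, -0.227]
force: [0.9, 0.5, -0.5]
width: 38.2
```

Call:
{"name": "arm_command", "arguments": {
  "series": [
    [0.3,0,0.08,-0.1,0,0,0],
    [0.3,0,0,-0.1,0,0,0],
    [0.3,0,0,-0.1,0,0,0],
    [0.3,0,0,-0.1,0,0,0],
    [0.3,0,0,0,0,0,0],
    [0.3,0,0,0,0,0,0]
  ]
}}

```text
clock: 14.3
eef_pos: [520.0, -249.1, 31.4]
tool_rot: [0.92, 1.571, -1.461]
force: [-1.9, 0.8, 4.9]
width: 37.8
```

```bash
python3 - <<'E'
from h import *
for k in range(4):
  s=ctrl.read_state();print(s['eef_pos'],s['force'],s['torque']); ctrl.get_image("wrist")
E
```

```text
[ 520.  -249.1   31.4] [-1.9  0.8  4.9] [-0.   0.1 -0. ]
[ 520.  -249.1   31.3] [-2.5  1.8  4.6] [ 0.   0.2 -0. ]
[ 519.9 -249.1   31.2] [-1.5  0.2  1.6] [ 0.1  0.2 -0. ]
[ 519.6 -249.    31. ] [-2.4  0.2  0. ] [ 0.   0.3 -0.1]
```

Call:
{"name": "arm_command", "arguments": {
  "series": [
    [0.3,0,0,-0.1,0,0,0],
    [0.3,0,0,-0.1,0,0,0],
    [0.3,0,0,0,0,0,0],
    [0.3,0,0,0,0,0,0]
  ]
}}

```text
clock: 14.83
eef_pos: [518.9, -248.8, 28.3]
tool_rot: [-1.079, 1.568, 2.822]
force: [-4.4, 1.1, 0.4]
width: 37.9
```

Call:
{"name": "arm_command", "arguments": {
  "series": [
    [0.3,0,0,-0.1,0,0,0],
    [0.3,0,0,-0.1,0,0,0],
    [0.3,0,0,0,0,0,0],
    [0.3,0,0,0,0,0,0]
  ]
}}

```text
clock: 15.17
eef_pos: [518.7, -248.8, 26.6]
tool_rot: [-1.078, 1.568, 2.822]
force: [-6.2, 0.7, 3.1]
width: 37.9
```

Call:
{"name": "arm_command", "arguments": {
  "series": [
    [0.3,-0.1,0,-0.1,0,0,0],
    [0.3,0,0,-0.1,0,0,0],
    [0.3,0,0,0,0,0,0],
    [0.3,0,0,0,0,0,0]
  ]
}}

```text
clock: 15.5
eef_pos: [518.5, -248.6, 24.9]
tool_rot: [-1.48, 1.569, 2.42]
force: [-5.3, 1.1, 4.3]
width: 37.7
```

Call:
{"name": "arm_command", "arguments": {
  "series": [
    [0.3,0,0,-0.1,0,0,0],
    [0.3,0,0,0,0,0,0],
    [0.3,0,0,0,0,0,0]
  ]
}}

```text
clock: 15.75
eef_pos: [518.5, -248.4, 24.6]
tool_rot: [-1.543, 1.57, 2.358]
force: [-7.3, 2.6, 10.4]
width: 37.8
```

Call:
{"name": "arm_command", "arguments": {
  "series": [
    [0.3,0,0,0.1,0,0,0],
    [0.6,0,0,0,0,0,0],
    [0.6,0,0,0,0,0,0],
    [0.6,0,0,0,0,0,0],
    [0.6,0,0,0,0,0,0],
    [0.6,0,0,1.5,0,0,0],
    [0.6,0,0,3,0,0,0],
    [0.6,0,0,3.5,0,0,0],
    [0.6,0,0,3.5,0,0,0],
    [0.6,0,0,3.5,0,0,0],
    [0.6,0,0,3,0,0,0],
    [0.6,0,0,0,0,0,0]
  ]
}}

```text
clock: 16.75
eef_pos: [524.4, -250.8, 211.5]
tool_rot: [1.999, 1.556, -0.382]
force: [1.4, 0.2, 0.2]
width: 51.2
```

```bash
python3 - <<'E'
from h import *
T=toolT();np.save("Tw7.npy",T);print(T)
i=ctrl.get_image("wrist");cv2.imwrite("pics/w7.png",i)
i=ctrl.get_image("top");cv2.imwrite("pics/t7.png",cv2.resize(i[120:275,110:530],None,fx=1.9,fy=1.9))
E
```

```text
[[   0.     0.7   -0.7  524.4]
 [  -0.    -0.7   -0.7 -250.8]
 [  -1.     0.    -0.   211.5]
 [   0.     0.     0.     1. ]]
```

View pics/w7.png

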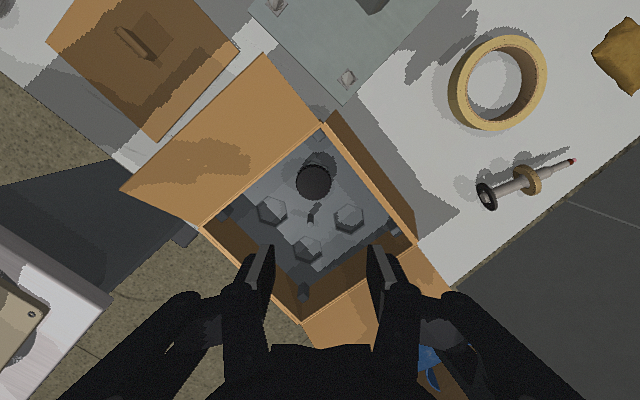

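View pics/t7.png

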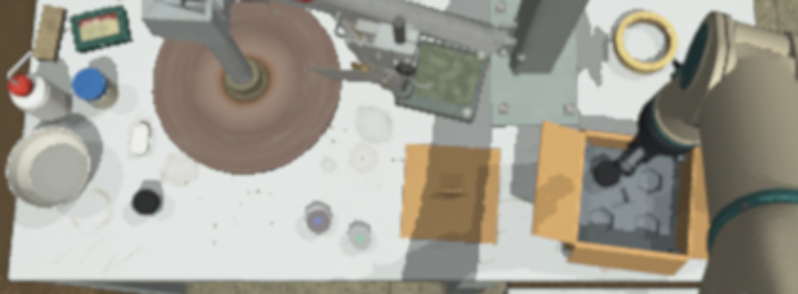

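Call:
{"name": "arm_command", "arguments": {
  "series": [
    [0.75,-0.23,2,0,0,0,0],
    [0.75,-0.23,3.7,0,0,0,0],
    [0.75,-0.23,3.8,0,0,0,0],
    [0.75,-0.23,3.8,0,0,0,0],
    [0.75,-0.23,3.8,0,0,0,0],
    [0.75,-0.23,3.8,0,0,0,0],
    [0.75,-0.23,3.8,0,0,0,0],
    [0.75,-0.23,3.8,0,0,0,0],
    [0.75,-0.23,3.8,0,0,0,0],
    [0.75,-0.23,3.8,0,0,0,0],
    [0.75,-0.23,3.8,0,0,0,0],
    [0.75,-0.23,3.8,0,0,0,0],
    [0.75,-0.23,3.8,0,0,0,0],
    [0.75,-0.23,3.8,0,0,0,0],
    [0.75,-0.23,3.8,0,0,0,0],
    [0.75,-0.23,3.8,0,0,0,0],
    [0.75,-0.23,3.8,0,0,0,0],
    [0.75,-0.23,3.8,0,0,0,0],
    [0.75,0,3.8,0,0,0,0],
    [0.75,0,2,0,0,0,0]
  ]
}}

```text
clock: 18.52
eef_pos: [475.1, 479.7, 202.5]
tool_rot: [-1.6, 1.567, 2.307]
force: [-1.5, 0.9, 0.1]
width: 64.1
```

Call:
{"name": "arm_command", "arguments": {
  "series": [
    [0.75,0,0,-3,0,0,0],
    [0.75,0,0,-3,0,0,0],
    [0.75,0,0,-3,0,0,0],
    [0.75,0,0,0,0,0,0],
    [0.75,0,0,0,0,0,0],
    [0.75,0,0,0,0,0,0]
  ]
}}

```text
clock: 19.02
eef_pos: [478.2, 474.5, 115.3]
tool_rot: [-2.922, 1.57, 0.979]
force: [0.4, 0.1, 0.6]
width: 63.7
```

```bash
python3 - <<'E'
from h import *
T=toolT();np.save("Tw8.npy",T);print(T)
i=ctrl.get_image("wrist");cv2.imwrite("pics/w8.png",i)
print(proj("wrist",(477,455,37),T))
print([(np.round(d['centre']).tolist(),round(d['conf'],2)) for d in ctrl.spot_in("jar_1","wrist")])
E
```

```text
[[  0.    0.7  -0.7 478.2]
 [  0.   -0.7  -0.7 474.5]
 [ -1.   -0.   -0.  115.3]
 [  0.    0.    0.    1. ]]
(np.float64(336.25984273921335), np.float64(222.8370209997795))
[([478.0, 461.0, 39.0], 0.64)]
```

View pics/w8.png

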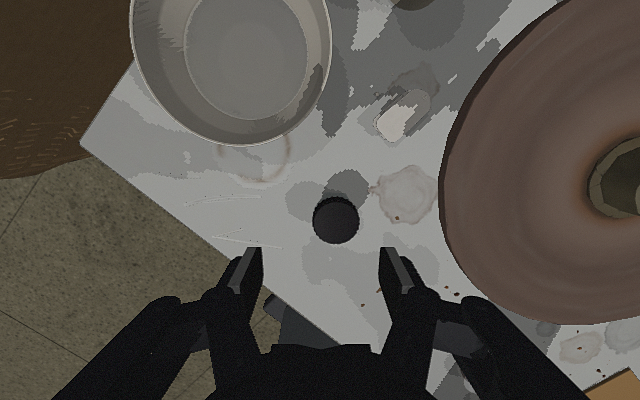

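```bash
python3 - <<'E'
from h import *
T=np.load("Tw8.npy");i=cv2.imread("pics/w8.png")
print(lid(i,T,(477,455),22,37,20,(305,366,190,247)))
print(lid(i,T,(477,455),19,34,20,(305,366,190,247)))
E
```

```text
(array([476.9, 455.8]), np.float64(106.0), np.float64(1777.0))
(array([476.2, 454.8]), np.float64(66.0), np.float64(1777.0))
```

Call:
{"name": "arm_command", "arguments": {
  "series": [
    [0.75,-0.14,-1.91,-1,0,0,0],
    [0.75,0,0,-2.8,0,0,0],
    [0.75,0,0,-2.8,0,0,0],
    [0.75,0,0,-2.2,0,0,0],
    [0.75,0,0,-1.3,0,0,0],
    [0.75,0,0,0,0,0,0],
    [0.75,0,0,0,0,0,0],
    [0.3,0,0,0,0,0,0],
    [0.3,0,0,0,0,0,0],
    [0.3,0,0,0,0,0,0],
    [0.3,0,0,0,0,0,0],
    [0.3,0,0,0,0,0,0],
    [0.3,0,0,0,0,0,0]
  ]
}}

```text
clock: 20.2
eef_pos: [477.6, 456.2, 16.2]
tool_rot: [-3.112, 1.567, 0.789]
force: [-0.2, -0.5, 6.4]
width: 38.0
```

```bash
python3 - <<'E'
from h import *
T=toolT();np.save("Tw9.npy",T);print(T,ctrl.read_state()['width'],ctrl.read_state()['force'])
i=ctrl.get_image("wrist");cv2.imwrite("pics/w9.png",i)
cv2.imwrite("pics/w9c.png",cv2.resize(i[205:325,250:395],None,fx=5,fy=5,interpolation=cv2.INTER_CUBIC))
E
```

```text
[[  0.    0.7  -0.7 477.6]
 [  0.   -0.7  -0.7 456.2]
 [ -1.   -0.   -0.   16.2]
 [  0.    0.    0.    1. ]] 37.950248040736355 [-0.2 -0.5  6.4]
```

View pics/w9c.png

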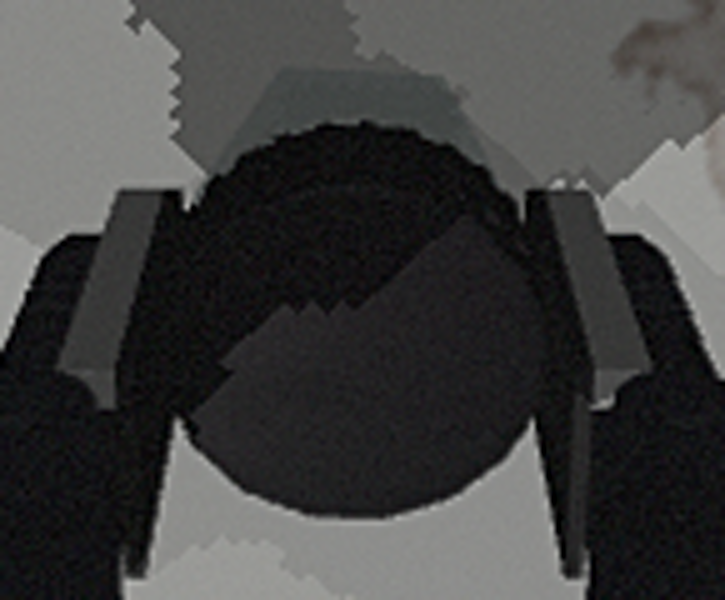

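```bash
python3 - <<'E'
from h import *
T=np.load("Tw9.npy")
for u,v in((280,70),(440,73)):
  for z in (0,2):
    p=onz("wrist",250+u/5,205+v/5,z,T)-T[:3,3]; print(z,p[:2],np.hypot(*p[:2]),np.degrees(np.arctan2(p[1],p[0])))
for o in(-2,0,2):
  c=T[:3,3]+T[:3,2]*o; c[2]=37
  P=np.array([proj("wrist",c+[20*np.cos(t),20*np.sin(t),0],T) for t in np.linspace(0,6.28,60)]);print(o,P.min(0),P.max(0))
print(np.degrees(np.arctan2(T[1,1],T[0,1])))
E
```

```text
0 [ 4.4 16.6] 17.214324247717556 75.183715783482
2 [ 5.1 17.1] 17.85665366634659 73.51510505614124
0 [17.6  2.2] 17.753054247588764 7.034848484821361
2 [18.1  2.8] 18.339866231355515 8.894579924344175
-2 [280.9 233.9] [360.8 303.6]
0 [281.1 237.7] [360.6 306.8]
2 [281.3 241.5] [360.4 310. ]
-46.46378177531938
```

Call:
{"name": "arm_command", "arguments": {
  "series": [
    [0.3,0,0,1.5,0,0,0],
    [0.3,0,0,3.4,0,0,0],
    [0.3,0,0,3.4,0,0,0],
    [0.3,0,0,3.4,0,0,0],
    [0.3,0,0,3.4,0,0,0],
    [0.3,0,0,3.4,0,0,0],
    [0.3,0,-2.5,0,0,0,0],
    [0.3,0,-3.5,0,0,0,-1.5]
  ]
}}

```text
clock: 20.92
eef_pos: [476.3, 399.5, 203.2]
tool_rot: [-2.871, 1.561, 1.009]
force: [0.5, -0.3, -1.7]
width: 38.0
```

Call:
{"name": "arm_command", "arguments": {
  "series": [
    [0.3,-0.2,-3.7,0,0,0,-1],
    [0.3,-0.2,-3.7,0,0,0,-1],
    [0.3,-0.2,-3.7,0,0,0,-1],
    [0.3,-0.2,-3.7,0,0,0,-1],
    [0.3,-0.2,-3.7,0,0,0,-1],
    [0.3,-0.2,-3.7,0,0,0,-1],
    [0.3,-0.2,-3.7,0,0,0,-1],
    [0.3,-0.2,-3.7,0,0,0,-1],
    [0.3,-0.2,-3.7,0,0,0,-1],
    [0.3,-0.2,-3.7,0,0,0,-1],
    [0.3,-0.2,-3.7,0,0,0,-1],
    [0.3,-0.2,-3.7,0,0,0,-1],
    [0.3,-0.2,-3.7,0,0,0,-1],
    [0.3,-0.2,-3.7,0,0,0,-1],
    [0.3,-0.2,-3.7,0,0,0,-1],
    [0.3,-0.2,-3.7,0,0,0,-1],
    [0.3,-0.2,-3.7,0,0,0,-1],
    [0.3,-0.1,-3.7,0,0,0,0],
    [0.3,0,-3,0,0,0,0],
    [0.3,0,0,0,0,0,0]
  ]
}}

```text
clock: 22.58
eef_pos: [440.1, -309.4, 200.3]
tool_rot: [1.484, 1.564, -1.229]
force: [0.2, -1.2, -0.9]
width: 38.2
```

Call:
{"name": "arm_command", "arguments": {
  "series": [
    [0.3,0,0,0,0,0,0],
    [0.3,0,0,0,0,0,0],
    [0.3,0,0,0,0,0,0]
  ]
}}

```text
clock: 22.83
eef_pos: [441.6, -299.5, 199.3]
tool_rot: [-2.538, 1.57, 1.043]
force: [0.4, 0.9, -1.1]
width: 37.8
```

```bash
python3 - <<'E'
from h import *
T=toolT();np.save("Tw10.npy",T);print(T, np.degrees(np.arctan2(T[1,1],T[0,1])))
i=ctrl.get_image("wrist");cv2.imwrite("pics/w10.png",i)
c,s=np.cos(np.radians(-7.23)),np.sin(np.radians(-7.23))
for l in((35,-35),(-35,35)):
  w=(480.9+c*l[0]-s*l[1],-278.9+s*l[0]+c*l[1],22)
  for k in range(6):
    a=np.radians(60*k-7.23); u,v=proj("wrist",(w[0]+21.5*np.cos(a),w[1]+21.5*np.sin(a),22),T); cv2.circle(i,(round(u),round(v)),0,(0,0,255),-1)
cv2.imwrite("pics/w10c.png",cv2.resize(i[120:260,230:410],None,fx=4,fy=4,interpolation=cv2.INTER_NEAREST))
E
```

```text
[[   0.     0.4   -0.9  441.6]
 [   0.    -0.9   -0.4 -299.5]
 [  -1.    -0.    -0.   199.3]
 [   0.     0.     0.     1. ]] -64.83436386445361
```

View pics/w10c.png

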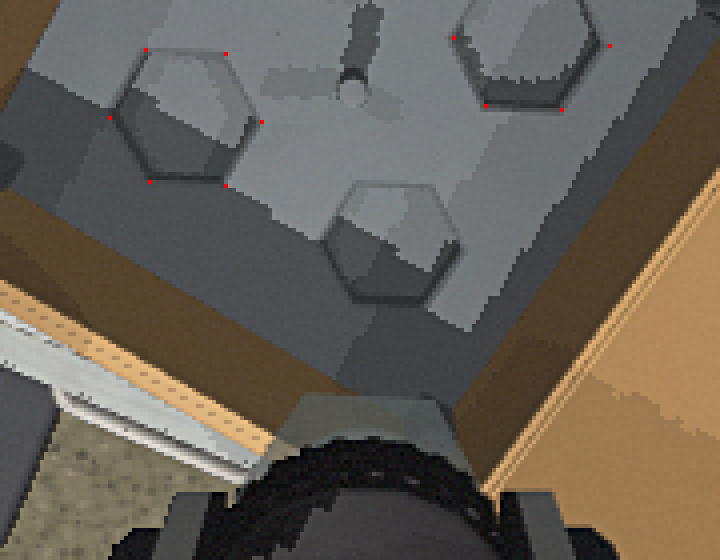

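Call:
{"name": "arm_command", "arguments": {
  "series": [
    [0.3,0.08,-0.92,-2,0,0,0],
    [0.3,0,0,-3.5,0,0,0],
    [0.3,0,0,-3.5,0,0,0],
    [0.3,0,0,-3.5,0,0,0],
    [0.3,0,0,-2.2,0,0,0],
    [0.3,0,0,-1,0,0,0],
    [0.3,0,0,0,0,0,0],
    [0.3,0,0,0,0,0,0],
    [0.3,0,0,0,0,0,0]
  ]
}}

```text
clock: 23.63
eef_pos: [443.4, -310.7, 43.4]
tool_rot: [2.191, 1.568, -0.513]
force: [0.7, -0.4, -0.1]
width: 37.8
```

Call:
{"name": "arm_command", "arguments": {
  "series": [
    [0.3,0,0,-0.1,0,0,0],
    [0.3,0,0,-0.1,0,0,0],
    [0.3,0,0,-0.1,0,0,0],
    [0.3,0,0,-0.1,0,0,0],
    [0.3,0,0,0,0,0,0],
    [0.3,0,0,0,0,0,0]
  ]
}}

```text
clock: 24.13
eef_pos: [442.1, -310.4, 37.8]
tool_rot: [-2.069, 1.571, 1.509]
force: [0.2, 0.4, -1.0]
width: 37.7
```

Call:
{"name": "arm_command", "arguments": {
  "series": [
    [0.3,0,0.12,0,0,0,0],
    [0.3,0,0,-0.1,0,0,0],
    [0.3,0,0,-0.1,0,0,0],
    [0.3,0,0,-0.1,0,0,0],
    [0.3,0,0,0,0,0,0],
    [0.3,0,0,0,0,0,0]
  ]
}}

```text
clock: 24.63
eef_pos: [442.1, -308.9, 34.6]
tool_rot: [-1.544, 1.57, 2.034]
force: [-0.4, 1.7, -1.3]
width: 37.9
```

Call:
{"name": "arm_command", "arguments": {
  "series": [
    [0.3,0,0,-0.1,0,0,0],
    [0.3,0,0,-0.1,0,0,0],
    [0.3,0,0,-0.1,0,0,0],
    [0.3,0,0,0,0,0,0],
    [0.3,0,0,0,0,0,0]
  ]
}}

```text
clock: 25.05
eef_pos: [443.0, -308.8, 32.8]
tool_rot: [2.582, 1.569, -0.122]
force: [-1.6, 3.7, 9.1]
width: 37.9
```

Call:
{"name": "arm_command", "arguments": {
  "series": [
    [0.3,-0.05,0.08,0,0,0,0],
    [0.3,0,0,0,0,0,2],
    [0.3,0,0,0,0,0,0],
    [0.3,0,0,0,0,0,0]
  ]
}}

```text
clock: 25.38
eef_pos: [442.4, -308.1, 32.4]
tool_rot: [2.536, 1.569, -0.133]
force: [-1.1, 3.5, 5.0]
width: 38.0
```

Call:
{"name": "arm_command", "arguments": {
  "series": [
    [0.3,0,0,0,0,0,-2],
    [0.3,0,0,0,0,0,-2],
    [0.3,0,0,0,0,0,0],
    [0.3,0,0,0,0,0,0]
  ]
}}

```text
clock: 25.72
eef_pos: [442.3, -307.6, 32.6]
tool_rot: [3.054, 1.57, 0.315]
force: [-0.3, 4.2, 8.6]
width: 38.2
```

Call:
{"name": "arm_command", "arguments": {
  "series": [
    [0.3,0,0.05,0,0,0,3],
    [0.3,0,0,0,0,0,3],
    [0.3,0,0,0,0,0,0],
    [0.3,0,0,0,0,0,0]
  ]
}}

```text
clock: 26.05
eef_pos: [442.5, -307.9, 32.1]
tool_rot: [2.487, 1.569, -0.148]
force: [0.9, 2.0, 1.7]
width: 38.0
```

Call:
{"name": "arm_command", "arguments": {
  "series": [
    [0.3,0,0.03,-0.1,0,0,0],
    [0.3,0,0,-0.1,0,0,0],
    [0.3,0,0,0,0,0,0],
    [0.3,0,0,0,0,0,0]
  ]
}}

```text
clock: 26.38
eef_pos: [442.7, -307.0, 30.5]
tool_rot: [2.568, 1.569, -0.066]
force: [-0.2, 4.0, 8.3]
width: 37.9
```

Call:
{"name": "arm_command", "arguments": {
  "series": [
    [0.3,0,0.1,0,0,0,2],
    [0.3,0,0,0,0,0,0],
    [0.3,0,0,0,0,0,0]
  ]
}}

```text
clock: 26.63
eef_pos: [442.6, -307.2, 30.2]
tool_rot: [2.039, 1.569, -0.561]
force: [1.7, 0.5, 6.0]
width: 37.8
```

Call:
{"name": "arm_command", "arguments": {
  "series": [
    [0.3,0,0.03,-0.1,0,0,0],
    [0.3,0,0,-0.1,0,0,0],
    [0.3,0,0,0,0,0,0],
    [0.3,0,0,0,0,0,0]
  ]
}}

```text
clock: 26.97
eef_pos: [442.7, -306.9, 28.4]
tool_rot: [2.027, 1.568, -0.573]
force: [1.2, 0.8, 7.0]
width: 37.6
```

Call:
{"name": "arm_command", "arguments": {
  "series": [
    [0.3,0,0,-0.1,0,0,-1],
    [0.3,0,0,-0.1,0,0,0],
    [0.3,0,0,0,0,0,0],
    [0.3,0,0,0,0,0,0]
  ]
}}

```text
clock: 27.3
eef_pos: [443.0, -306.5, 27.0]
tool_rot: [2.105, 1.568, -0.511]
force: [-0.1, 3.8, 12.5]
width: 37.4
```

```bash
python3 - <<'E'
from h import *
T=toolT();np.save("Tw11.npy",T);print(T, ctrl.read_state()['force'])
i=ctrl.get_image("wrist");cv2.imwrite("pics/w11.png",i)
cv2.imwrite("pics/w11c.png",cv2.resize(i[175:325,230:410],None,fx=4,fy=4,interpolation=cv2.INTER_CUBIC))
E
```

```text
[[   0.     0.5   -0.9  443. ]
 [  -0.    -0.9   -0.5 -306.5]
 [  -1.     0.    -0.    27. ]
 [   0.     0.     0.     1. ]] [-0.1  3.8 12.5]
```

View pics/w11c.png

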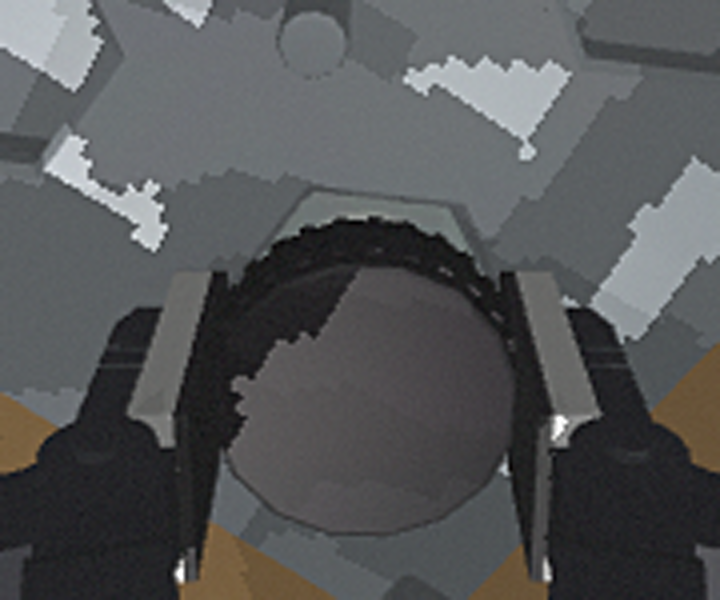

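Call:
{"name": "arm_command", "arguments": {
  "series": [
    [0.6,0,0,0,0,0,0],
    [0.6,0,0,0,0,0,0],
    [0.6,0,0,0,0,0,0],
    [0.6,0,0,0,0,0,0],
    [0.6,0,0,1.5,0,0,0],
    [0.6,0,0,3,0,0,0],
    [0.6,0,0,3.5,0,0,0],
    [0.6,0.9,0.8,3.5,0,0,0],
    [0.6,1,1,3.5,0,0,0],
    [0.6,1,1,3,0,0,0],
    [0.6,0,0,0,0,0,0],
    [0.6,0,0,0,0,0,0],
    [0.6,0,0,0,0,0,0]
  ]
}}

```text
clock: 28.43
eef_pos: [469.2, -278.4, 204.8]
tool_rot: [-0.768, 1.568, 2.897]
force: [-0.0, -0.8, -0.8]
width: 51.4
```

```bash
python3 - <<'E'
from h import *
T=toolT();np.save("Tw12.npy",T);print(T, ctrl.read_state()['force'])
i=ctrl.get_image("wrist");cv2.imwrite("pics/w12.png",i)
cv2.imwrite("pics/w12c.png",cv2.resize(i[100:260,230:410],None,fx=3.7,fy=3.7,interpolation=cv2.INTER_CUBIC))
E
```

```text
[[  -0.     0.5   -0.9  469.2]
 [   0.    -0.9   -0.5 -278.4]
 [  -1.    -0.     0.   204.8]
 [   0.     0.     0.     1. ]] [-0.  -0.8 -0.8]
```

View pics/w12c.png

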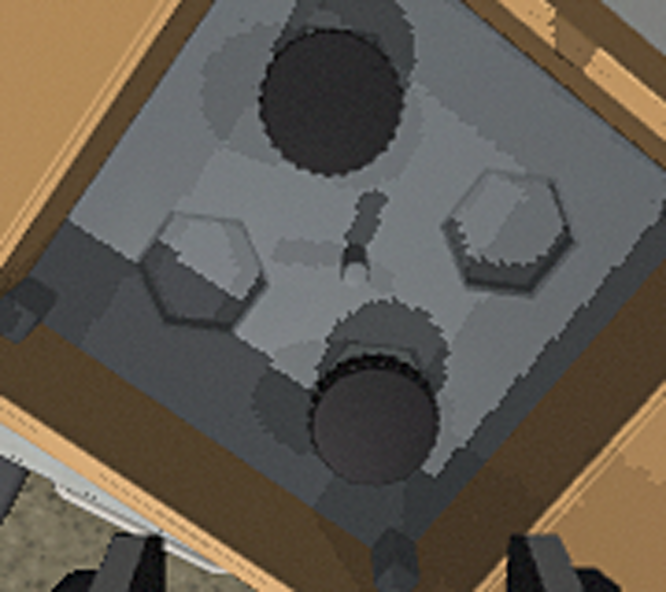

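```bash
python3 - <<'E'
from h import *
T=np.load("Tw12.npy");i=cv2.imread("pics/w12.png")
def b(u0,u1,v0,v1): return (int(230+u0/3.7),int(230+u1/3.7),int(100+v0/3.7),int(100+v1/3.7))
for name,x0,bx in(("B",(520,-248.6),b(255,410,20,180)),("A",(441.8,-309.2),b(300,445,350,495))):
  for dz in(-3,0,3,6,9):
    print(name,dz,lid(i,T,x0,32+dz,47+dz,20,bx,thr=62))
E
```

```text
B -3 (array([ 519.5, -247.3]), np.float64(59.0), np.float64(1240.0))
B 0 (array([ 519.8, -247.1]), np.float64(69.0), np.float64(1240.0))
B 3 (array([ 520. , -246.8]), np.float64(74.0), np.float64(1240.0))
B 6 (array([ 520.3, -246.5]), np.float64(91.0), np.float64(1240.0))
B 9 (array([ 520.7, -246.7]), np.float64(106.0), np.float64(1240.0))
A -3 (array([ 439.5, -308.2]), np.float64(138.0), np.float64(1143.0))
A 0 (array([ 440.4, -307.6]), np.float64(134.0), np.float64(1143.0))
A 3 (array([ 441.5, -306.9]), np.float64(132.0), np.float64(1143.0))
A 6 (array([ 442.5, -306.1]), np.float64(143.0), np.float64(1143.0))
A 9 (array([ 443.6, -305.5]), np.float64(149.0), np.float64(1143.0))
```

Call:
{"name": "arm_command", "arguments": {
  "series": [
    [0,-1.4,-1.5,-1,0,0,0],
    [0,-1.35,-1.45,-1,0,0,0],
    [0,0,0,-3.5,0,0,0],
    [0,0,0,-3.5,0,0,0],
    [0,0,0,-3.5,0,0,0],
    [0,0,0,-1.6,0,0,0],
    [0,0,0,-0.8,0,0,0],
    [0,0,0,0,0,0,0],
    [0,0,0,0,0,0,0],
    [0,0,0,0,0,0,0]
  ]
}}

```text
clock: 29.32
eef_pos: [443.6, -308.4, 57.6]
tool_rot: [1.988, 1.569, -0.63]
force: [-0.3, 0.8, 0.1]
width: -0.0
```

Call:
{"name": "arm_command", "arguments": {
  "series": [
    [0,0,0,-0.1,0,0,0],
    [0,0,0,-0.1,0,0,0],
    [0,0,0,-0.1,0,0,0],
    [0,0,0,0,0,0,0],
    [0,0,0,0,0,0,0]
  ]
}}

```text
clock: 29.73
eef_pos: [443.3, -307.8, 54.1]
tool_rot: [2.081, 1.57, -0.536]
force: [-0.3, 0.4, 0.1]
width: 0.3
```

Call:
{"name": "arm_command", "arguments": {
  "series": [
    [0,0,0,-0.1,0,0,0],
    [0,0,0,-0.1,0,0,0],
    [0,0,0,-0.1,0,0,0],
    [0,0,0,0,0,0,0],
    [0,0,0,0,0,0,0]
  ]
}}

```text
clock: 30.15
eef_pos: [443.1, -307.7, 50.7]
tool_rot: [-1.167, 1.571, 2.499]
force: [0.1, -0.4, 0.0]
width: -0.0
```

Call:
{"name": "arm_command", "arguments": {
  "series": [
    [0,0,0,-0.1,0,0,0],
    [0,0,0,-0.1,0,0,0],
    [0,0,0,-0.1,0,0,0],
    [0,0,0,0,0,0,0],
    [0,0,0,0,0,0,0]
  ]
}}

```text
clock: 30.57
eef_pos: [443.1, -307.7, 47.7]
tool_rot: [-1.225, 1.571, 2.441]
force: [0.1, -0.9, 0.6]
width: 0.0
```

Call:
{"name": "arm_command", "arguments": {
  "series": [
    [0,0,0,-0.1,0,0,0],
    [0,0,0,-0.1,0,0,0],
    [0,0,0,0,0,0,0],
    [0,0,0,0,0,0,0]
  ]
}}

```text
clock: 30.9
eef_pos: [443.3, -307.9, 47.1]
tool_rot: [1.909, 1.57, -0.708]
force: [-2.6, 1.7, 11.8]
width: -0.1
```

Call:
{"name": "arm_command", "arguments": {
  "series": [
    [0,0,0,2,0,0,0],
    [0,0,0,3.5,0,0,0],
    [0,0,0,3.5,0,0,0],
    [0,0,0,3.5,0,0,0],
    [0,0,0,2.8,0,0,0],
    [0.5,0.5,3.2,0,0,0,5.9],
    [0.5,0.5,3.2,0,0,0,5.9],
    [0.5,0.5,3.2,0,0,0,5.9],
    [0.5,0.5,3.2,0,0,0,5.9],
    [0.5,0.5,3.2,0,0,0,5.9],
    [0.5,0.5,3.2,0,0,0,5.9],
    [0.5,0.5,3.2,0,0,0,5.9],
    [0.5,0.5,3.2,0,0,0,5.9],
    [0.5,0.5,3.2,0,0,0,5.9],
    [0.5,0.5,3.2,0,0,0,5.9],
    [0.5,0,0,0,0,0,0],
    [0.5,0,0,0,0,0,0],
    [0.5,0,0,0,0,0,0],
    [0.5,0,0,0,0,0,0]
  ]
}}

```text
clock: 32.48
eef_pos: [492.8, 10.6, 198.6]
tool_rot: [-0.543, 1.57, -2.133]
force: [0.3, -0.3, -0.4]
width: 42.7
```

```bash
python3 - <<'E'
from h import *
T=toolT();np.save("Tw13.npy",T);print(T, ctrl.read_state()['qpos'],np.degrees(np.arctan2(T[1,1],T[0,1])))
i=ctrl.get_image("wrist");cv2.imwrite("pics/w13.png",i)
print([(np.round(d['centre']).tolist(),round(d['conf'],2)) for d in ctrl.spot_in("layer_pad","wrist")])
i=ctrl.get_image("top");cv2.imwrite("pics/t13.png",cv2.resize(i[120:275,110:530],None,fx=1.9,fy=1.9))
E
```

```text
[[ -0.    1.   -0.  492.8]
 [ -0.   -0.   -1.   10.6]
 [ -1.   -0.    0.  198.6]
 [  0.    0.    0.    1. ]] [ 0.2  0.5 -0.4  2.   0.3  0.7 -0.4] -1.1166645341124262
[([494.0, -4.0, 2.0], 0.76)]
```

View pics/w13.png

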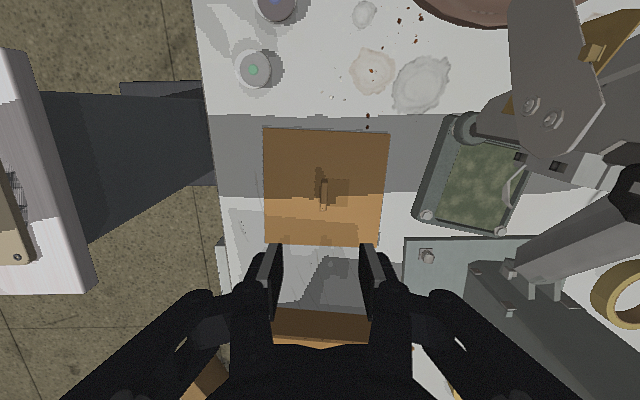

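View pics/t13.png

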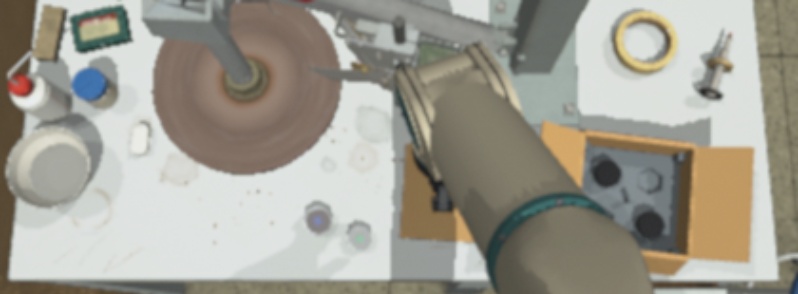

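```bash
python3 - <<'E'
from h import *
T=np.load("Tw13.npy");i=cv2.imread("pics/w13.png")
hsv=cv2.cvtColor(i,cv2.COLOR_BGR2HSV); m=cv2.inRange(hsv,(5,90,60),(22,255,255)); m[:120]=0;m[255:]=0;m[:,:258]=0;m[:,396:]=0
m[248:]=0
ct=max(cv2.findContours(m,0,1)[0],key=cv2.contourArea)
P=np.array([onz("wrist",*p[0],4,T)[:2] for p in ct]).astype(np.float32); print(cv2.minAreaRect(P), 'hull')
for u,v in((264,127),(390,130),(385.5,247),(267,244)): print(onz("wrist",u,v,4,T))
cv2.imwrite("pics/w13c.png",cv2.resize(i[115:260,250:400],None,fx=4,fy=4,interpolation=cv2.INTER_CUBIC))
E
```

```text
((495.2145080566406, -11.001091003417969), (149.94322204589844, 149.38638305664062), 86.19001007080078) hull
[427.4  68.9   4. ]
[574.4  62.8   4. ]
[577.5 -90.1   4. ]
[419.  -82.7   4. ]
```

View pics/w13c.png

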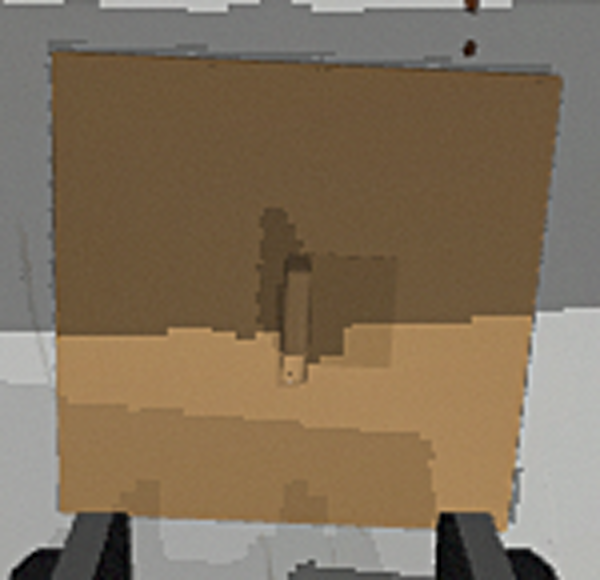

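```bash
python3 - <<'E'
from h import *
T=np.load("Tw13.npy")
P=np.array([onz("wrist",250+u/4,115+v/4,4,T) for u,v in((52,52),(562,75),(510,527),(60,512))]);print(P,P.mean(0))
for i,j in((1,0),(2,3)): d=P[i]-P[j];print(np.linalg.norm(d),np.degrees(np.arctan2(d[1],d[0])))
for i,j in((0,3),(1,2)): d=P[i]-P[j];print(np.linalg.norm(d),np.degrees(np.arctan2(-d[0],d[1])))
for u,v in((298,272),(293,360),(298,258),(292,383)): print(onz("wrist",250+u/4,115+v/4,24,T))
E
```

```text
[[426.2  67.8   4. ]
 [575.3  58.5   4. ]
 [566.7 -89.6   4. ]
 [416.4 -81.1   4. ]] [496.2 -11.1   4. ]
149.40255842398147 -3.5997350669196337
150.5505339652727 -3.201103666030573
149.30001266580285 -3.749445803941108
148.2539850764685 -3.308250294904796
[496.8   5.5  24. ]
[494.9 -21.7  24. ]
[496.8   9.7  24. ]
[494.5 -29.   24. ]
```

Call:
{"name": "arm_command", "arguments": {
  "series": [
    [0.5,0.31,-1.1,-2,0,0,-2.4],
    [0.5,0,-1.06,-3.5,0,0,0],
    [0.5,0,0,-3.5,0,0,0],
    [0.5,0,0,-3.5,0,0,0],
    [0.5,0,0,-3.3,0,0,0],
    [0.5,0,0,-2.2,0,0,0],
    [0.5,0,0,-1,0,0,0],
    [0.5,0,0,0,0,0,0],
    [0.5,0,0,0,0,0,0]
  ]
}}

```text
clock: 33.38
eef_pos: [496.4, -9.6, 9.1]
tool_rot: [0.236, 1.571, -1.393]
force: [-0.6, 0.4, -0.1]
width: 42.8
```

```bash
python3 - <<'E'
from h import *
T=toolT();print(T,np.degrees(np.arctan2(T[1,1],T[0,1])))
i=ctrl.get_image("wrist");cv2.imwrite("pics/w14.png",i)
E
```

```text
[[  0.    1.   -0.1 496.4]
 [ -0.   -0.1  -1.   -9.6]
 [ -1.    0.    0.    9.1]
 [  0.    0.    0.    1. ]] -3.385694693647964
```

View pics/w14.png

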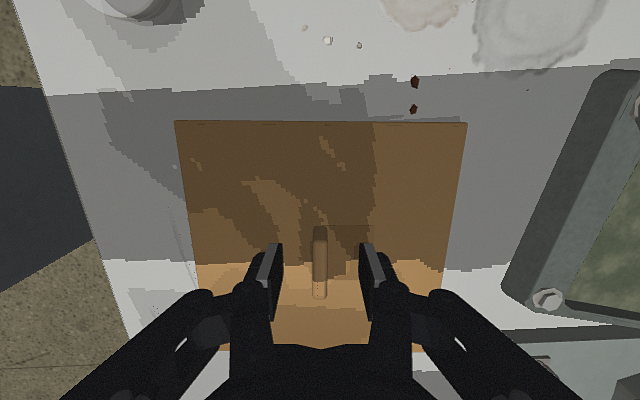

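Call:
{"name": "arm_command", "arguments": {
  "series": [
    [0,0,0,0,0,0,0],
    [0,0,0,0,0,0,0],
    [0,0,0,0,0,0,0],
    [0,0,0,0,0,0,0],
    [0,0,0,0,0,0,0],
    [0,0,0,0,0,0,0],
    [0,0,0,0,0,0,0],
    [0,0,0,2,0,0,0],
    [0,0,0,3,0,0,0],
    [0,0,0,3.5,0,0,0],
    [0,0,0,3.5,0,0,0],
    [0,0,0,3.5,0,0,0],
    [0,0,0,2.5,0,0,0],
    [0,0,0,0,0,0,0],
    [0,0,0,0,0,0,0]
  ]
}}

```text
clock: 34.68
eef_pos: [497.1, -9.6, 190.7]
tool_rot: [1.524, 1.567, -0.106]
force: [-0.5, 0.1, -1.2]
width: 6.4
```

```bash
python3 - <<'E'
from h import *
T=toolT();np.save("Tw15.npy",T);print(T,np.degrees(np.arctan2(T[1,1],T[0,1])),ctrl.read_state()['width'])
i=ctrl.get_image("wrist");cv2.imwrite("pics/w15.png",i)
E
```

```text
[[  0.    1.   -0.1 497.1]
 [ -0.   -0.1  -1.   -9.6]
 [ -1.    0.    0.  190.7]
 [  0.    0.    0.    1. ]] -3.3896884078492326 6.374248265449657
```

View pics/w15.png

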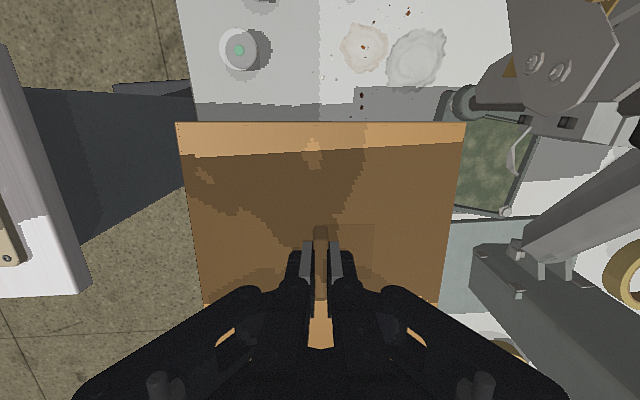

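```bash
python3 - <<'E'
from h import *
T=np.load("Tw15.npy")
for u,v in((176.5,122.5),(467,122.5),(203,303),(442,303)):
  p=T[:3,:3].T@(onz("wrist",u,v,185.6,T)-T[:3,3]);print(p)
E
```

```text
[  4.7 -73.9 -72.6]
[  5.4  74.2 -72.7]
[  4.7 -74.9  37.6]
[ 5.4 76.6 38.1]
```

Call:
{"name": "arm_command", "arguments": {
  "series": [
    [0,-0.5,-1.5,0,0,0,-0.5],
    [0,-0.5,-3.3,0,0,0,-0.5],
    [0,-0.5,-3.4,0,0,0,-0.5],
    [0,-0.15,-3.4,0,0,0,-0.5],
    [0,0,-3.4,0,0,0,-0.5],
    [0,0,-3.4,0,0,0,-0.5],
    [0,0,-3.4,0,0,0,-0.5],
    [0,0,-3.4,0,0,0,-0.35],
    [0,0,-1.6,0,0,0,0],
    [0,0,0,0,0,0,0],
    [0,0,0,0,0,0,0],
    [0,0,0,0,0,0,0],
    [0,0,0,0,0,0,0]
  ]
}}

```text
clock: 35.82
eef_pos: [479.7, -275.3, 188.2]
tool_rot: [-2.422, 1.569, 2.167]
force: [-0.2, 0.1, -0.1]
width: 6.5
```

```bash
python3 - <<'E'
from h import *
T=toolT();np.save("Tw16.npy",T);print(T,np.degrees(np.arctan2(T[1,1],T[0,1])),ctrl.read_state()['width'])
i=ctrl.get_image("wrist");cv2.imwrite("pics/w16.png",i)
i=ctrl.get_image("scene");cv2.imwrite("pics/s16.png",i[100:320,250:600])
E
```

```text
[[  -0.     1.    -0.1  479.7]
 [   0.    -0.1   -1.  -275.3]
 [  -1.    -0.    -0.   188.2]
 [   0.     0.     0.     1. ]] -7.05007363526014 6.493953315550199
```

View pics/w16.png

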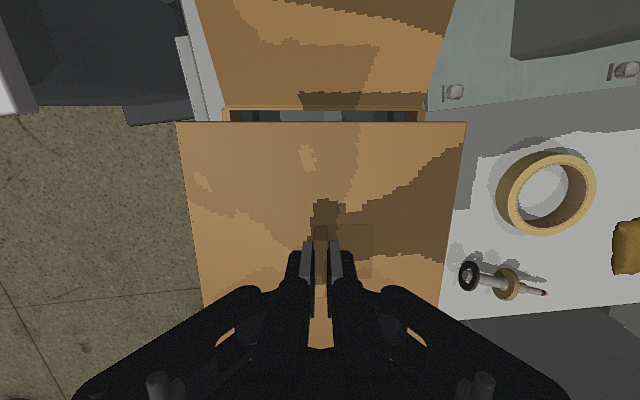

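View pics/s16.png

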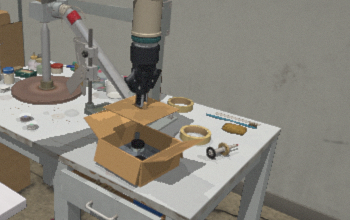

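Call:
{"name": "arm_command", "arguments": {
  "series": [
    [0,0.09,-0.22,-1.5,0,0,0],
    [0,0,0,-3,0,0,0],
    [0,0,0,-3,0,0,0],
    [0,0,0,-1.3,0,0,0],
    [0,0,0,-0.5,0,0,0],
    [0,0,0,0,0,0,0],
    [0,0,0,0,0,0,0],
    [0,0,0,0,0,0,0]
  ]
}}

```text
clock: 36.58
eef_pos: [481.7, -279.7, 97.1]
tool_rot: [1.281, 1.568, -0.416]
force: [-0.1, 0.2, -0.2]
width: 6.2
```

```bash
python3 - <<'E'
from h import *
T=toolT();np.save("Tw17.npy",T);print(T,np.degrees(np.arctan2(T[1,1],T[0,1])),ctrl.read_state()['width'])
i=ctrl.get_image("wrist");cv2.imwrite("pics/w17.png",i)
E
```

```text
[[   0.     1.    -0.1  481.7]
 [  -0.    -0.1   -1.  -279.7]
 [  -1.     0.     0.    97.1]
 [   0.     0.     0.     1. ]] -7.18369877595419 6.150211483419161
```

View pics/w17.png

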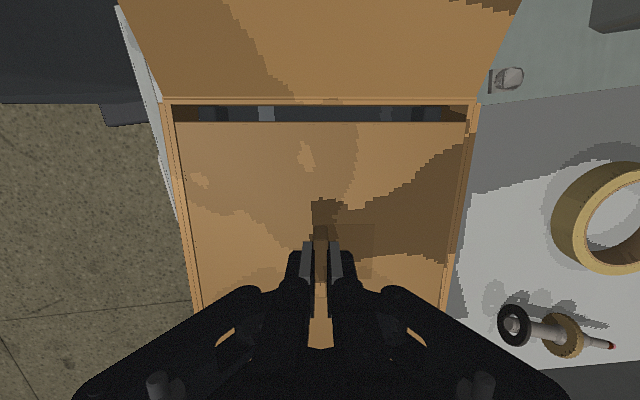

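Call:
{"name": "arm_command", "arguments": {
  "series": [
    [0,-0.1,0.2,0,0,0,0],
    [0,0,0,-1,0,0,0],
    [0,0,0,-1,0,0,0],
    [0,0,0,-0.8,0,0,0],
    [0,0,0,-0.5,0,0,0],
    [0,0,0,0,0,0,0],
    [0,0,0,0,0,0,0],
    [0,0,0,0,0,0,0]
  ]
}}

```text
clock: 37.3
eef_pos: [479.8, -277.6, 62.8]
tool_rot: [2.088, 1.571, 0.391]
force: [-0.4, -0.1, -0.3]
width: 6.2
```

Call:
{"name": "arm_command", "arguments": {
  "series": [
    [0,0,0,-0.1,0,0,0],
    [0,0,0,-0.1,0,0,0],
    [0,0,0,-0.1,0,0,0],
    [0,0,0,0,0,0,0],
    [0,0,0,0,0,0,0]
  ]
}}

```text
clock: 37.72
eef_pos: [479.8, -277.7, 60.2]
tool_rot: [1.127, 1.57, -0.57]
force: [-0.4, 1.0, 3.2]
width: 6.3
```

Call:
{"name": "arm_command", "arguments": {
  "series": [
    [0,0,0,-0.1,0,0,0],
    [0,0,0,0,0,0,0],
    [0,0,0,0,0,0,0]
  ]
}}

```text
clock: 37.97
eef_pos: [479.9, -277.7, 60.2]
tool_rot: [0.725, 1.57, -0.972]
force: [-2.1, 0.6, 11.9]
width: 6.5
```

Call:
{"name": "arm_command", "arguments": {
  "series": [
    [0.35,0,0,0,0,0,0],
    [0.35,0,0,0,0,0,0],
    [0.35,0,0,0,0,0,0],
    [0.35,0,0,0,0,0,0],
    [0.35,0,0,0,0,0,0],
    [0.35,0,0,1.5,0,0,0],
    [0.35,0,0,3,0,0,0],
    [0.35,0,0,3.5,0,0,0],
    [0.35,0,0,3.5,0,0,0],
    [0.35,0,0,2.5,0,0,0],
    [0.35,0,0,0,0,0,0],
    [0.35,0,0,0,0,0,0],
    [0.35,0,0,0,0,0,0]
  ]
}}

```text
clock: 39.05
eef_pos: [478.9, -277.5, 198.1]
tool_rot: [-1.759, 1.569, 2.827]
force: [-0.3, 0.4, -0.6]
width: 30.3
```

```bash
python3 - <<'E'
from h import *
T=toolT();np.save("Tw18.npy",T);print(T,np.degrees(np.arctan2(T[1,1],T[0,1])),ctrl.read_state()['width'])
i=ctrl.get_image("wrist");cv2.imwrite("pics/w18.png",i)
i=ctrl.get_image("top");cv2.imwrite("pics/t18.png",cv2.resize(i[120:275,110:530],None,fx=1.9,fy=1.9))
for l in("gem_box_big","gem_box_small"):
  print(l,[(np.round(d['centre']).tolist(),round(d['conf'],2)) for d in ctrl.spot_in(l,"top")])
E
```

```text
[[  -0.     1.    -0.1  478.9]
 [   0.    -0.1   -1.  -277.5]
 [  -1.    -0.    -0.   198.1]
 [   0.     0.     0.     1. ]] -7.2196432073685965 30.268706866935624
gem_box_big [([574.0, 472.0, 16.0], 0.65), ([737.0, -325.0, 24.0], 0.58), ([454.0, 196.0, 19.0], 0.57)]
gem_box_small [([452.0, -250.0, 93.0], 0.42)]
```

View pics/w18.png

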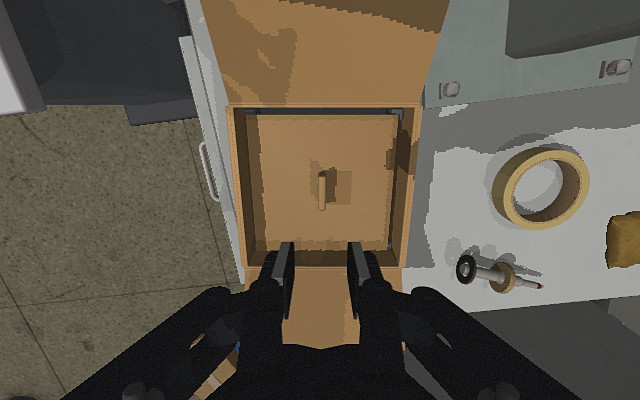

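View pics/t18.png

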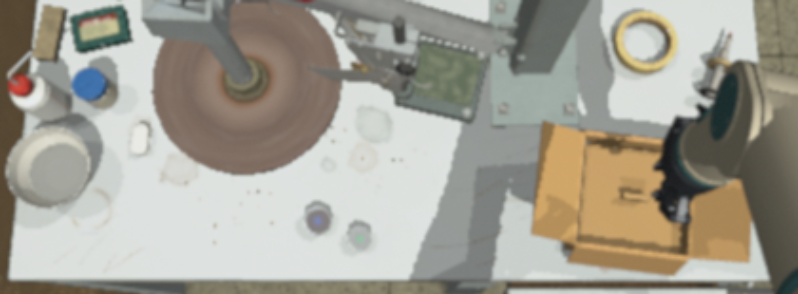

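Call:
{"name": "arm_command", "arguments": {
  "series": [
    [0.75,-0.1,3.4,0,0,0,-6.9],
    [0.75,-0.1,3.4,0,0,0,-6.9],
    [0.75,-0.1,3.4,0,0,0,-6.9],
    [0.75,-0.1,3.4,0,0,0,-6.9],
    [0.75,-0.1,3.4,0,0,0,-6.9],
    [0.75,-0.1,3.4,0,0,0,-6.9],
    [0.75,-0.1,3.4,0,0,0,-6.9],
    [0.75,-0.1,3.4,0,0,0,-6.9],
    [0.75,-0.1,3.4,0,0,0,-6.9],
    [0.75,-0.1,3.4,0,0,0,-6.9],
    [0.75,-0.1,3.4,0,0,0,-6.9],
    [0.75,-0.1,3.4,0,0,0,-6.9],
    [0.75,-0.1,3.4,0,0,0,-6.9],
    [0.75,0,0,0,0,0,0],
    [0.75,0,0,0,0,0,0],
    [0.75,0,0,0,0,0,0],
    [0.75,0,0,0,0,0,0]
  ]
}}

```text
clock: 40.67
eef_pos: [466.5, 162.8, 198.4]
tool_rot: [1.033, 1.569, -2.231]
force: [0.3, -0.3, -0.3]
width: 63.8
```

```bash
python3 - <<'E'
from h import *
T=toolT();np.save("Tw19.npy",T);print(T,np.degrees(np.arctan2(T[1,1],T[0,1])),ctrl.read_state()['qpos'])
i=ctrl.get_image("wrist");cv2.imwrite("pics/w19.png",i)
for l in("gem_box_big","gem_box_small"):
  print(l,[(np.round(d['centre']).tolist(),round(d['conf'],2)) for d in ctrl.spot_in(l,"wrist")])
E
```

```text
[[ -0.   -0.1  -1.  466.5]
 [ -0.   -1.    0.1 162.8]
 [ -1.    0.    0.  198.4]
 [  0.    0.    0.    1. ]] -96.98818493975512 [-0.4  0.5  0.   2.  -0.   0.7 -2.1]
gem_box_big [([450.0, 194.0, 20.0], 0.58)]
gem_box_small [([426.0, 135.0, 20.0], 0.84)]
```

View pics/w19.png

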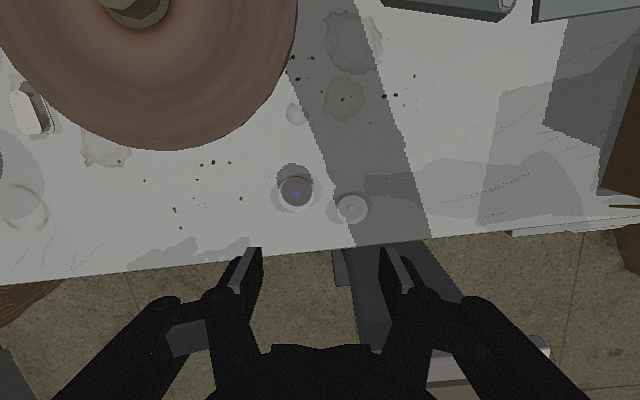

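```bash
python3 - <<'E'
from h import *
T=np.load("Tw19.npy");i=cv2.imread("pics/w19.png")
for nm,x0,r in(("b",(450,194),22),("s",(426,135),19)):
  for z,c in((20,(0,0,255)),(0,(0,255,0))):
    for t in np.linspace(0,6.28,40):
      u,v=proj("wrist",(x0[0]+r*np.cos(t),x0[1]+r*np.sin(t),z),T); 
      if z==20: print(end='')
j=cv2.resize(i[150:240,260:390],None,fx=6,fy=6,interpolation=cv2.INTER_CUBIC)
for nm,x0,r in(("b",(450,194),22),("s",(426,135),19)):
  for z,c in((20,(0,0,255)),(0,(0,255,0))):
    for t in np.linspace(0,6.28,40):
      u,v=proj("wrist",(x0[0]+r*np.cos(t),x0[1]+r*np.sin(t),z),T); cv2.circle(j,(round((u-260+.5)*6),round((v-150+.5)*6)),1,c,-1)
cv2.imwrite("pics/w19c.png",j)
E
```

```text
(no output)
```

View pics/w19c.png

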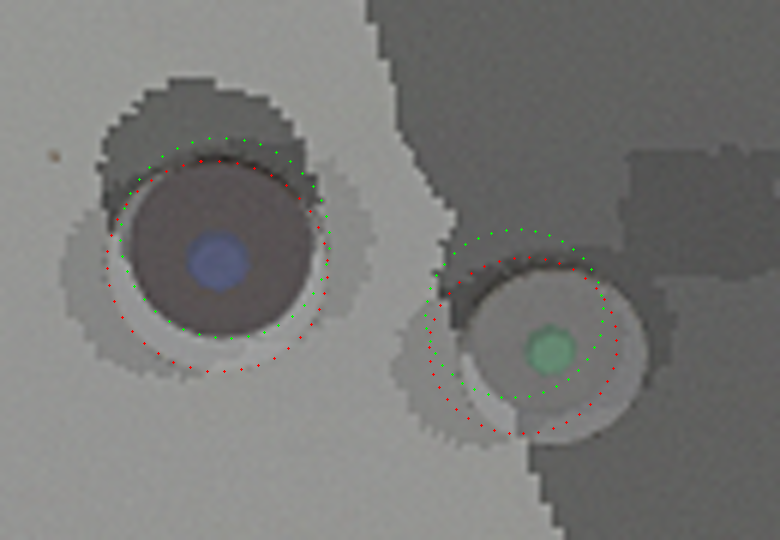

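Call:
{"name": "arm_command", "arguments": {
  "series": [
    [0.75,-0.55,1.04,-2.5,0,0,6.4],
    [0.75,-0.55,1.04,-2.5,0,0,6.4],
    [0.75,-0.55,1.04,-2.5,0,0,6.4],
    [0.75,0,0,-1.5,0,0,6.4],
    [0.75,0,0,-1,0,0,6.4],
    [0.75,0,0,0,0,0,6.4],
    [0.75,0,0,0,0,0,6.6],
    [0.75,0,0,0,0,0,0],
    [0.75,0,0,0,0,0,0],
    [0.75,0,0,0,0,0,0]
  ]
}}

```text
clock: 41.65
eef_pos: [450.5, 195.0, 99.0]
tool_rot: [2.711, 1.57, 0.23]
force: [0.1, 0.2, 0.2]
width: 64.2
```

```bash
python3 - <<'E'
from h import *
T=toolT();np.save("Tw20.npy",T);print(T,np.degrees(np.arctan2(T[1,1],T[0,1])))
i=ctrl.get_image("wrist");cv2.imwrite("pics/w20.png",i)
j=i.copy()
for x0,r in(((450,194),22),((424,129),19)):
    for t in np.linspace(0,6.28,60):
      u,v=proj("wrist",(x0[0]+r*np.cos(t),x0[1]+r*np.sin(t),20),T); cv2.circle(j,(round(u),round(v)),0,(0,0,255),-1)
cv2.imwrite("pics/w20c.png",j)
E
```

```text
[[  0.    0.6  -0.8 450.5]
 [  0.   -0.8  -0.6 195. ]
 [ -1.    0.   -0.   99. ]
 [  0.    0.    0.    1. ]] -52.14187375918537
```

View pics/w20c.png

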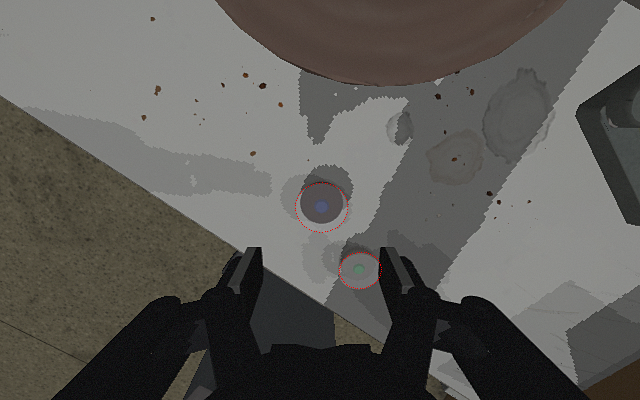

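Call:
{"name": "arm_command", "arguments": {
  "series": [
    [0.75,0,-0.08,-3,0,0,0],
    [0.75,0,0,-3,0,0,0],
    [0.75,0,0,-2.2,0,0,0],
    [0.75,0,0,-1.2,0,0,0],
    [0.75,0,0,0,0,0,0],
    [0.75,0,0,0,0,0,0],
    [0.35,0,0,0,0,0,0],
    [0.35,0,0,0,0,0,0],
    [0.35,0,0,0,0,0,0],
    [0.35,0,0,0,0,0,0],
    [0.35,0,0,0,0,0,0],
    [0.35,0,0,0,0,0,0]
  ]
}}

```text
clock: 42.7
eef_pos: [450.9, 195.2, 6.4]
tool_rot: [2.917, 1.568, 0.44]
force: [-1.6, -0.8, 7.6]
width: 42.0
```

```bash
python3 - <<'E'
from h import *
T=toolT();np.save("Tw21.npy",T);print(T,np.degrees(np.arctan2(T[1,1],T[0,1])),ctrl.read_state()['width'],ctrl.read_state()['force'])
i=ctrl.get_image("wrist");cv2.imwrite("pics/w21.png",i)
E
```

```text
[[  0.    0.6  -0.8 450.9]
 [  0.   -0.8  -0.6 195.2]
 [ -1.    0.   -0.    6.4]
 [  0.    0.    0.    1. ]] -51.93450817030173 41.97554009235514 [-1.6 -0.8  7.6]
```

View pics/w21.png

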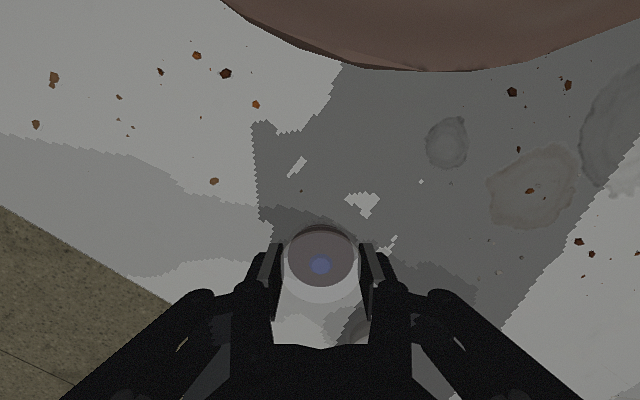

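Call:
{"name": "arm_command", "arguments": {
  "series": [
    [0.35,0,0,2,0,0,0],
    [0.35,0,0,3.5,0,0,0],
    [0.35,0,0,3.5,0,0,0],
    [0.35,0,0,3.5,0,0,0],
    [0.35,0,0,3.5,0,0,0],
    [0.35,0,0,2,0,0,0]
  ]
}}

```text
clock: 43.25
eef_pos: [451.5, 195.5, 189.4]
tool_rot: [2.91, 1.564, 0.432]
force: [0.4, 0.7, -0.7]
width: 42.1
```

Call:
{"name": "arm_command", "arguments": {
  "series": [
    [0.35,0,-2,0,0,0,-3],
    [0.35,0,-3.5,0,0,0,-3],
    [0.35,0,-3.7,0,0,0,-3],
    [0.35,0,-3.7,0,0,0,-3],
    [0.35,0,-3.7,0,0,0,-3],
    [0.35,0.2,-3.7,0,0,0,-3],
    [0.35,0.4,-3.7,0,0,0,-3],
    [0.35,0.7,-3.7,0,0,0,-3],
    [0.35,0.8,-3.7,0,0,0,-3],
    [0.35,0.8,-3.7,0,0,0,-3],
    [0.35,0.8,-3.7,0,0,0,-3],
    [0.35,0.8,-3.7,0,0,0,-3],
    [0.35,0.8,-3.5,0,0,0,-3],
    [0.35,0.8,-1.8,0,0,0,-3],
    [0.35,0.8,0,0,0,0,-3],
    [0.35,0,0,0,0,0,0],
    [0.35,0,0,0,0,0,0],
    [0.35,0,0,0,0,0,0]
  ]
}}

```text
clock: 44.75
eef_pos: [518.7, -281.9, 185.2]
tool_rot: [-1.193, 1.57, 1.831]
force: [0.0, 0.4, -0.4]
width: 42.1
```

```bash
python3 - <<'E'
from h import *
T=toolT();np.save("Tw22.npy",T);print(T,np.degrees(np.arctan2(T[1,1],T[0,1])),ctrl.read_state()['width'],ctrl.read_state()['force'])
i=ctrl.get_image("wrist");cv2.imwrite("pics/w22.png",i)
i=ctrl.get_image("scene");cv2.imwrite("pics/s22.png",i[100:320,250:600])
E
```

```text
[[  -0.    -0.1   -1.   518.7]
 [   0.    -1.     0.1 -281.9]
 [  -1.    -0.     0.   185.2]
 [   0.     0.     0.     1. ]] -96.76089937020755 42.086723342640575 [ 0.   0.4 -0.4]
```

View pics/w22.png

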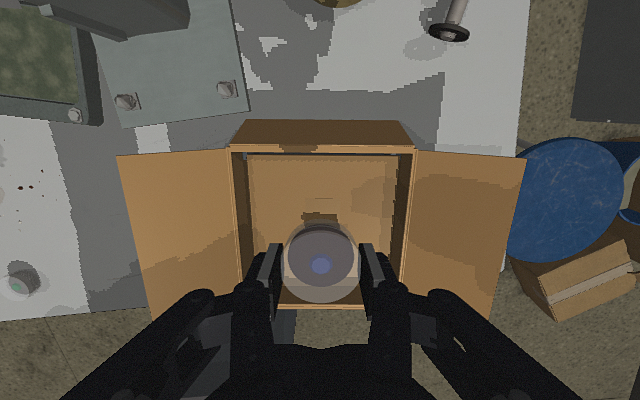

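Call:
{"name": "arm_command", "arguments": {
  "series": [
    [0.35,0.1,-0.2,-2,0,0,0],
    [0.35,0,0,-3.5,0,0,0],
    [0.35,0,0,-3.5,0,0,0],
    [0.35,0,0,-2,0,0,0],
    [0.35,0,0,-1,0,0,0],
    [0.35,0,0,0,0,0,0],
    [0.35,0,0,0,0,0,0],
    [0.35,0,0,0,0,0,0]
  ]
}}

```text
clock: 45.52
eef_pos: [521.3, -285.6, 66.4]
tool_rot: [2.827, 1.568, -0.435]
force: [0.1, 0.2, -0.3]
width: 42.0
```

Call:
{"name": "arm_command", "arguments": {
  "series": [
    [0.35,0,0,-0.1,0,0,0],
    [0.35,0,0,-0.1,0,0,0],
    [0.35,0,0,-0.1,0,0,0],
    [0.35,0,0,0,0,0,0],
    [0.35,0,0,0,0,0,0]
  ]
}}

```text
clock: 45.93
eef_pos: [520.2, -285.3, 62.1]
tool_rot: [2.734, 1.57, -0.528]
force: [0.7, -1.4, -0.2]
width: 41.8
```

Call:
{"name": "arm_command", "arguments": {
  "series": [
    [0.35,0,0,-0.1,0,0,0],
    [0.35,0,0,-0.05,0,0,0],
    [0.35,0,0,0,0,0,0],
    [0.35,0,0,0,0,0,0]
  ]
}}

```text
clock: 46.27
eef_pos: [520.2, -285.2, 60.4]
tool_rot: [2.547, 1.571, -0.715]
force: [-0.6, 1.6, 1.7]
width: 42.2
```

Call:
{"name": "arm_command", "arguments": {
  "series": [
    [0.6,0,0,0,0,0,0],
    [0.6,0,0,0,0,0,0],
    [0.6,0,0,0,0,0,0],
    [0.6,0,0,0,0,0,0],
    [0.6,0,0,1,0,0,0],
    [0.6,0,0,3,0,0,0],
    [0.6,0,0,3.5,0,0,0],
    [0.6,0,0,3.5,0,0,0],
    [0.6,0,0,2,0,0,0],
    [0.6,0,0,0,0,0,0],
    [0.6,0,0,0,0,0,0]
  ]
}}

```text
clock: 47.18
eef_pos: [520.9, -285.6, 192.3]
tool_rot: [2.796, 1.567, -0.466]
force: [-0.5, -0.4, -0.7]
width: 51.4
```

```bash
python3 - <<'E'
from h import *
T=toolT();print(T)
i=ctrl.get_image("wrist");cv2.imwrite("pics/w23.png",i)
i=ctrl.get_image("top")
for l in("gem_box_small",):
  print(l,[(np.round(d['centre']).tolist(),round(d['conf'],2)) for d in ctrl.spot_in(l,"top")])
E
```

```text
[[   0.    -0.1   -1.   520.9]
 [  -0.    -1.     0.1 -285.6]
 [  -1.     0.    -0.   192.3]
 [   0.     0.     0.     1. ]]
gem_box_small [([463.0, -372.0, 86.0], 0.7)]
```

View pics/w23.png

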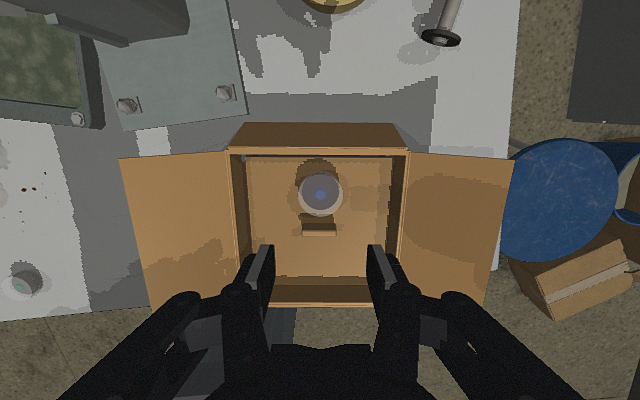

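Call:
{"name": "arm_command", "arguments": {
  "series": [
    [0.75,-0.8,2,0,0,0,0],
    [0.75,-0.8,3.5,0,0,0,0],
    [0.75,-0.8,3.6,0,0,0,0],
    [0.75,-0.8,3.6,0,0,0,0],
    [0.75,-0.8,3.6,0,0,0,0],
    [0.75,-0.8,3.6,0,0,0,0],
    [0.75,-0.8,3.6,0,0,0,0],
    [0.75,-0.8,3.6,0,0,0,0],
    [0.75,-0.8,3.6,-1,0,0,0],
    [0.75,-0.8,3.6,-2,0,0,0],
    [0.75,-0.8,3.6,-2,0,0,0],
    [0.75,-0.8,2.4,-2,0,0,0],
    [0.75,0,1,-2,0,0,0],
    [0.75,0,0,0,0,0,0],
    [0.75,0,0,0,0,0,0],
    [0.75,0,0,0,0,0,0]
  ]
}}

```text
clock: 48.67
eef_pos: [424.4, 126.0, 100.7]
tool_rot: [1.277, 1.57, -1.987]
force: [0.3, -0.1, 0.3]
width: 64.1
```

```bash
python3 - <<'E'
from h import *
T=toolT();np.save("Tw24.npy",T);print(T)
i=ctrl.get_image("wrist");cv2.imwrite("pics/w24.png",i)
j=i.copy()
for t in np.linspace(0,6.28,60):
      u,v=proj("wrist",(424+19*np.cos(t),129+19*np.sin(t),20),T); cv2.circle(j,(round(u),round(v)),0,(0,0,255),-1)
cv2.imwrite("pics/w24c.png",j)
E
```

```text
[[ -0.   -0.1  -1.  424.4]
 [ -0.   -1.    0.1 126. ]
 [ -1.    0.    0.  100.7]
 [  0.    0.    0.    1. ]]
```

View pics/w24c.png

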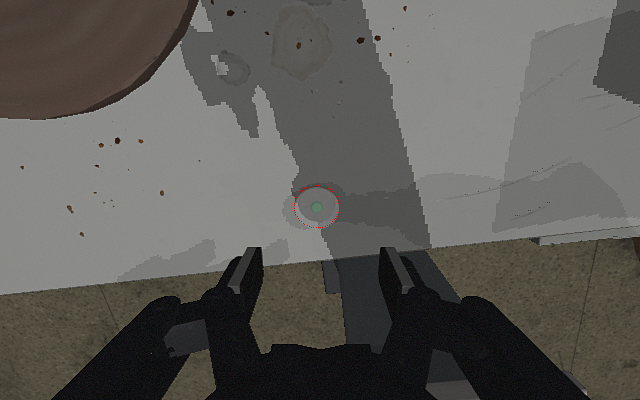

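Circle matches. Descend and grip.

Call:
{"name": "arm_command", "arguments": {
  "series": [
    [0.75,0,0.25,-3,0,0,0],
    [0.75,0,0,-3,0,0,0],
    [0.75,0,0,-2.3,0,0,0],
    [0.75,0,0,-1.2,0,0,0],
    [0.75,0,0,0,0,0,0],
    [0.75,0,0,0,0,0,0],
    [0.25,0,0,0,0,0,0],
    [0.25,0,0,0,0,0,0],
    [0.25,0,0,0,0,0,0],
    [0.25,0,0,0,0,0,0],
    [0.25,0,0,0,0,0,0],
    [0.25,0,0,0,0,0,0]
  ]
}}

```text
clock: 49.72
eef_pos: [423.9, 127.1, 25.9]
tool_rot: [1.207, 1.56, -2.055]
force: [1.0, 0.2, -0.6]
width: 21.5
```

```bash
python3 - <<'E'
from h import *
T=toolT();np.save("Tw25.npy",T);print(T,ctrl.read_state()['width'],ctrl.read_state()['force'])
i=ctrl.get_image("wrist");cv2.imwrite("pics/w25.png",i)
E
```

```text
[[ -0.   -0.1  -1.  423.9]
 [ -0.   -1.    0.1 127.1]
 [ -1.    0.    0.   25.9]
 [  0.    0.    0.    1. ]] 21.538817193881513 [ 1.   0.2 -0.6]
```

View pics/w25.png

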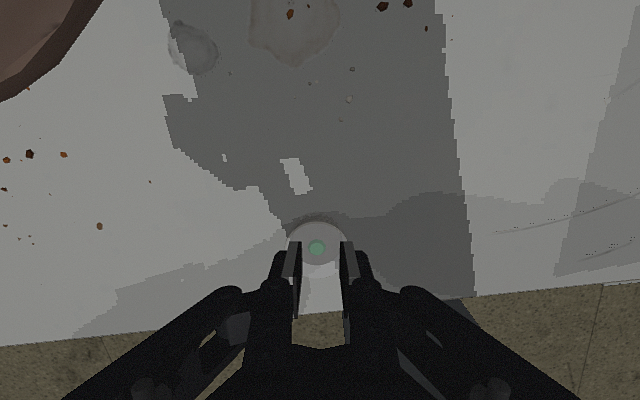

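```bash
python3 - <<'E'
from h import *
print(np.round(ctrl.read_state()['qpos'],3), toolT()[:3,:3].round(3))
E
```

```text
[-0.2  0.7 -0.2  2.2  0.6  0.2 -2.6] [[-0.  -0.1 -1. ]
 [-0.  -1.   0.1]
 [-1.   0.   0. ]]
```

Call:
{"name": "arm_command", "arguments": {
  "series": [
    [0.75,0,0,2,0,0,0],
    [0.75,0,0,3,0,0,0],
    [0.75,0,0,1,0,0,6],
    [0.75,0,0,0,0,0,6],
    [0.75,0,0,0,0,0,6],
    [0.75,0,0,0,0,0,6],
    [0.75,0,0,0,-1.45,4.78,0],
    [0.75,0,0,0,-1.45,4.78,0],
    [0.75,0,0,0,0,0,0],
    [0.75,0,0,0,0,0,0],
    [0.75,0,0,0,0,0,0]
  ]
}}

```text
clock: 50.68
eef_pos: [422.7, 126.5, 85.4]
tool_rot: [0.056, 1.392, -2.786]
force: [-0.5, -0.1, 0.2]
width: 63.5
```

```bash
cat >> h.py <<'E'
def rep():
    np.set_printoptions(precision=3,suppress=True)
    s=ctrl.read_state();T=toolT(s);print(T[:3,3],s['qpos'],s['width'],s['force']);print(T[:3,:3],'jaw',np.degrees(np.arctan2(T[1,1],T[0,1])));return T
E
python3 - <<'E'
from h import *
T=rep()
i=ctrl.get_image("wrist");j=i
for t in np.linspace(0,6.28,60):
      u,v=proj("wrist",(424+19*np.cos(t),129+19*np.sin(t),20),T); cv2.circle(j,(round(u),round(v)),0,(0,0,255),-1)
cv2.imwrite("pics/w26.png",j)
E
```

```text
[422.737 126.46   85.375] [-0.007  0.714 -0.524  2.04   0.498  0.709 -2.142] 63.47368170625309 [-0.52  -0.083  0.233]
[[-0.167  0.296 -0.94 ]
 [-0.062 -0.955 -0.29 ]
 [-0.984  0.01   0.178]] jaw -72.77105476536855
```

View pics/w26.png

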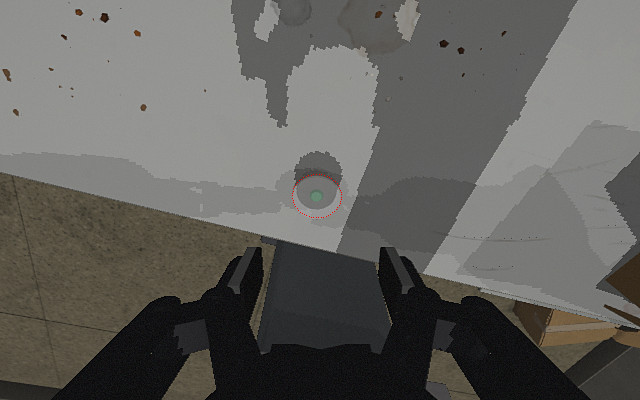

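Call:
{"name": "arm_command", "arguments": {
  "series": [
    [0.75,0,0.2,-2.8,0,0,0],
    [0.75,0,0,-2.8,0,0,0],
    [0.75,0,0,-1.4,0,0,0],
    [0.75,0,0,-0.8,0,0,0],
    [0.75,0,0,0,0,0,0],
    [0.75,0,0,0,0,0,0]
  ]
}}

```text
clock: 51.23
eef_pos: [423.3, 129.0, 8.1]
tool_rot: [0.054, 1.392, -2.787]
force: [0.0, 0.2, -0.6]
width: 63.8
```

```bash
python3 - <<'E'
from h import *
T=rep()
cv2.imwrite("pics/w27.png",ctrl.get_image("wrist"))
E
```

```text
[423.279 129.007   8.094] [-0.082  0.845 -0.42   2.062  0.605  0.551 -2.229] 63.822642076611594 [ 0.028  0.174 -0.647]
[[-0.167  0.297 -0.94 ]
 [-0.062 -0.955 -0.29 ]
 [-0.984  0.01   0.178]] jaw -72.73132810103797
```

View pics/w27.png

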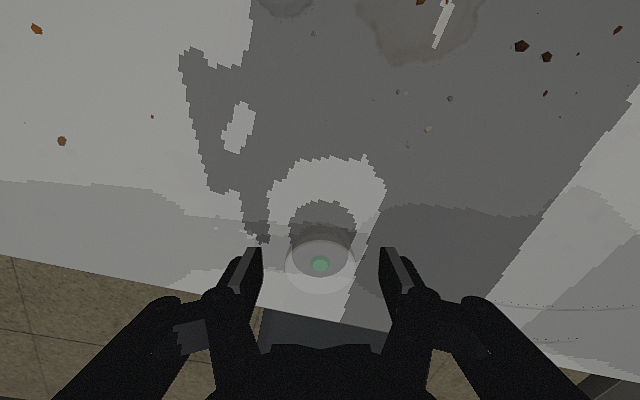

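Call:
{"name": "arm_command", "arguments": {
  "series": [
    [0.25,0,0,0,0,0,0],
    [0.25,0,0,0,0,0,0],
    [0.25,0,0,0,0,0,0],
    [0.25,0,0,0,0,0,0],
    [0.25,0,0,0,0,0,0],
    [0.25,0,0,0,0,0,0],
    [0.25,0,0,1.5,0,0,0],
    [0.25,0,0,3,0,0,0],
    [0.25,0,0,3.3,0,0,0],
    [0.25,0,0,3.3,0,0,0],
    [0.25,0,0,3.3,0,0,0],
    [0.25,0,0,3,0,0,0],
    [0.25,0,0,0,0,0,0]
  ]
}}

```text
clock: 52.37
eef_pos: [426.5, 130.4, 186.8]
tool_rot: [0.057, 1.402, -2.785]
force: [0.8, 0.3, -0.3]
width: 35.9
```

```bash
python3 - <<'E'
from h import *
T=rep()
cv2.imwrite("pics/w28.png",ctrl.get_image("wrist"))
E
```

```text
[426.487 130.433 186.758] [ 0.071  0.558 -0.634  1.959  0.369  0.926 -2.04 ] 35.85033762439783 [ 0.772  0.284 -0.286]
[[-0.158  0.296 -0.942]
 [-0.059 -0.955 -0.29 ]
 [-0.986  0.01   0.168]] jaw -72.80366242257269
```

View pics/w28.png

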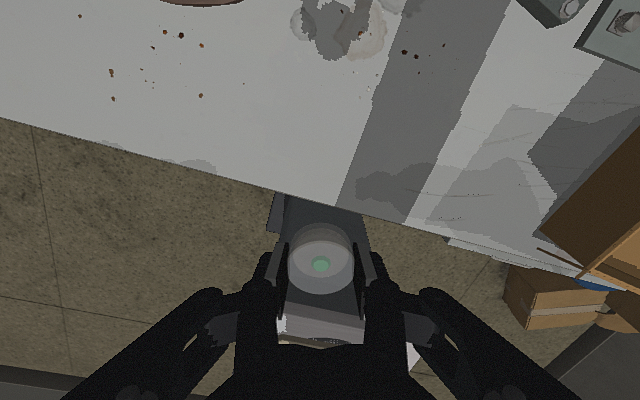

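Call:
{"name": "arm_command", "arguments": {
  "series": [
    [0.25,0.13,-2,0,0,0,-2],
    [0.25,0.13,-3.3,0.2,0,0,-2],
    [0.25,0.13,-3.5,0.2,0,0,-2],
    [0.25,0.13,-3.5,0.2,0,0,-2],
    [0.25,0.13,-3.5,0.2,0,0,-2],
    [0.25,0.13,-3.5,0.2,0,0,-2],
    [0.25,0.13,-3.5,0,0,0,-2],
    [0.25,0.13,-3.5,0,0,0,-2],
    [0.25,0.13,-3.5,0,0,0,-2],
    [0.25,0.13,-3.5,0,0,0,-2],
    [0.25,0.13,-3.5,0,0,0,-2],
    [0.25,0.13,-2,0,0,0,-2],
    [0.25,0,-1.5,0,0,0,0],
    [0.25,0,0,0,0,0,0],
    [0.25,0,0,0,0,0,0],
    [0.25,0,0,0,0,0,0]
  ]
}}

```text
clock: 53.75
eef_pos: [439.4, -271.7, 191.4]
tool_rot: [0.042, 1.391, 3.068]
force: [0.1, -0.3, -0.8]
width: 35.8
```

```bash
python3 - <<'E'
from h import *
T=rep()
cv2.imwrite("pics/w29.png",ctrl.get_image("wrist"))
E
```

```text
[ 439.436 -271.706  191.385] [ 0.753  0.608 -0.465  1.778  0.362  1.019 -1.571] 35.7647246035134 [ 0.073 -0.347 -0.758]
[[-0.178 -0.115 -0.977]
 [ 0.013 -0.993  0.114]
 [-0.984  0.008  0.179]] jaw -96.60287702433811
```

View pics/w29.png

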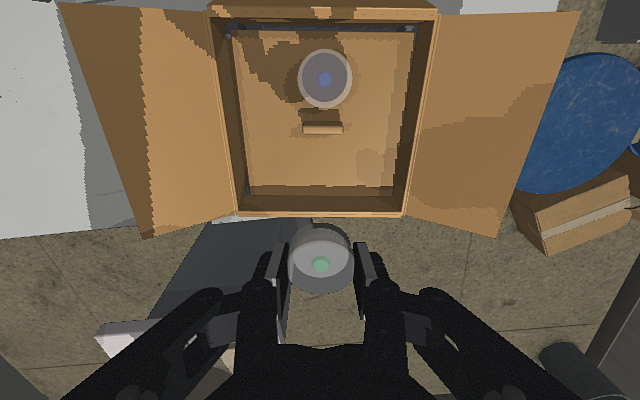

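Call:
{"name": "arm_command", "arguments": {
  "series": [
    [0.25,0.05,-0.2,-2,0,0,0],
    [0.25,0,0,-3.5,0,0,0],
    [0.25,0,0,-3.5,0,0,0],
    [0.25,0,0,-2.2,0,0,0],
    [0.25,0,0,-1,0,0,0],
    [0.25,0,0,0,0,0,0],
    [0.25,0,0,0,0,0,0],
    [0.25,0,0,0,0,0,0]
  ]
}}

```text
clock: 54.47
eef_pos: [441.2, -275.9, 71.1]
tool_rot: [0.057, 1.394, 3.08]
force: [-0.2, 0.2, 0.2]
width: 35.5
```

Call:
{"name": "arm_command", "arguments": {
  "series": [
    [0.25,0,0,-0.1,0,0,0],
    [0.25,0,0,-0.1,0,0,0],
    [0.25,0,0,-0.1,0,0,0],
    [0.25,0,0,0,0,0,0],
    [0.25,0,0,0,0,0,0]
  ]
}}

```text
clock: 54.88
eef_pos: [439.9, -276.2, 66.9]
tool_rot: [0.054, 1.392, 3.076]
force: [0.2, 0.1, -0.1]
width: 35.5
```

Call:
{"name": "arm_command", "arguments": {
  "series": [
    [0.25,0,0,-0.1,0,0,0],
    [0.25,0,0,-0.1,0,0,0],
    [0.25,0,0,-0.1,0,0,0],
    [0.25,0,0,0,0,0,0],
    [0.25,0,0,0,0,0,0]
  ]
}}

```text
clock: 55.3
eef_pos: [439.8, -276.0, 63.5]
tool_rot: [0.052, 1.392, 3.075]
force: [-0.5, 0.7, 0.1]
width: 35.4
```

Call:
{"name": "arm_command", "arguments": {
  "series": [
    [0.25,0,0,-0.1,0,0,0],
    [0.25,0,0,-0.05,0,0,0],
    [0.25,0,0,0,0,0,0],
    [0.25,0,0,0,0,0,0]
  ]
}}

```text
clock: 55.63
eef_pos: [439.9, -276.0, 63.0]
tool_rot: [0.056, 1.392, 3.078]
force: [-0.5, 0.4, 6.4]
width: 36.0
```

Call:
{"name": "arm_command", "arguments": {
  "series": [
    [0.55,0,0,0,0,0,0],
    [0.55,0,0,0,0,0,0],
    [0.55,0,0,0,0,0,0],
    [0.55,0,0,0,0,0,0],
    [0.55,0,0,1,0,0,0],
    [0.55,0,0,3,0,0,0],
    [0.55,0,0,3.5,0,0,0],
    [0.55,0,0,3.5,0,0,0],
    [0.55,1,0,3.5,0,0,0],
    [0.55,1,0,1.5,0,0,0],
    [0.55,1,0,0,0,0,0],
    [0.55,1,0,0,0,0,0],
    [0.55,0,0,0,0,0,0],
    [0.55,0,0,0,0,0,0],
    [0.55,0,0,0,0,0,0]
  ]
}}

```text
clock: 56.88
eef_pos: [478.7, -275.8, 221.4]
tool_rot: [0.05, 1.389, 3.072]
force: [0.0, -0.1, 0.1]
width: 47.1
```

```bash
python3 - <<'E'
from h import *
T=rep()
cv2.imwrite("pics/w30.png",ctrl.get_image("wrist"))
i=ctrl.get_image("top");cv2.imwrite("pics/t30.png",cv2.resize(i[120:275,110:530],None,fx=1.9,fy=1.9))
i=ctrl.get_image("scene");cv2.imwrite("pics/s30.png",cv2.resize(i[170:310,300:540],None,fx=3,fy=3))
E
```

```text
[ 478.735 -275.847  221.354] [ 0.722  0.623 -0.473  1.643  0.344  1.137 -1.564] 47.1323605991604 [ 0.041 -0.053  0.129]
[[-0.18  -0.118 -0.977]
 [ 0.013 -0.993  0.118]
 [-0.984  0.009  0.18 ]] jaw -96.77673256283248
```

View pics/w30.png

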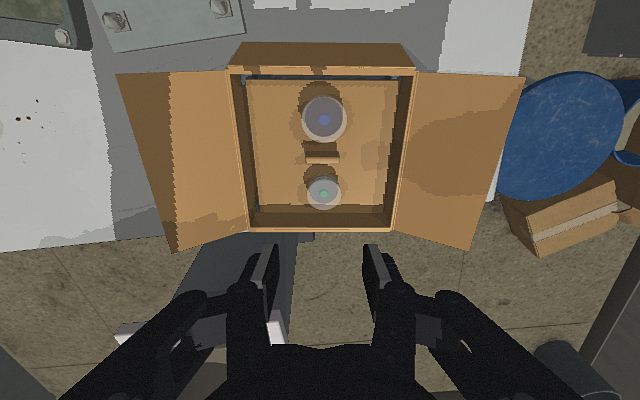

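View pics/t30.png

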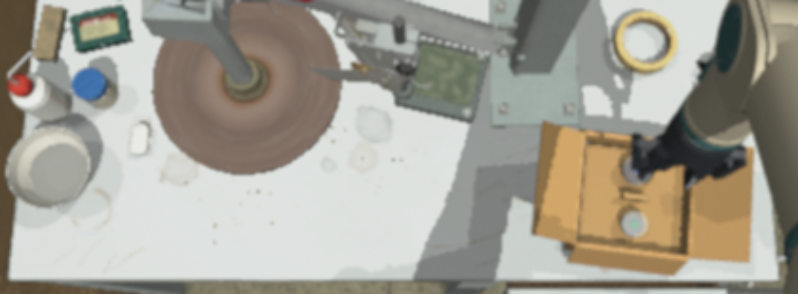

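View pics/s30.png

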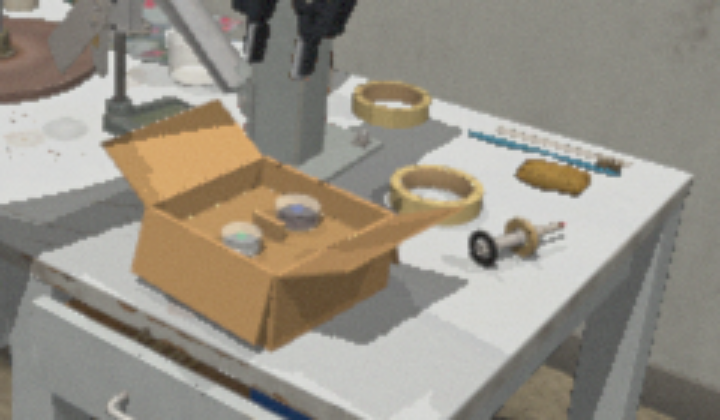

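```bash
python3 - <<'E'
from h import *
T=np.load("Tw18.npy")
i=cv2.imread("pics/w18.png");cv2.imwrite("pics/w18c.png",cv2.resize(i[95:275,220:430],None,fx=3.6,fy=3.3,interpolation=cv2.INTER_CUBIC))
ctrl.get_image("top")
print([(np.round(d['centre']).tolist(),round(d['conf'],2)) for d in ctrl.spot_in("jar_1","top")])
E
```

```text
[]
```

View pics/w18c.png

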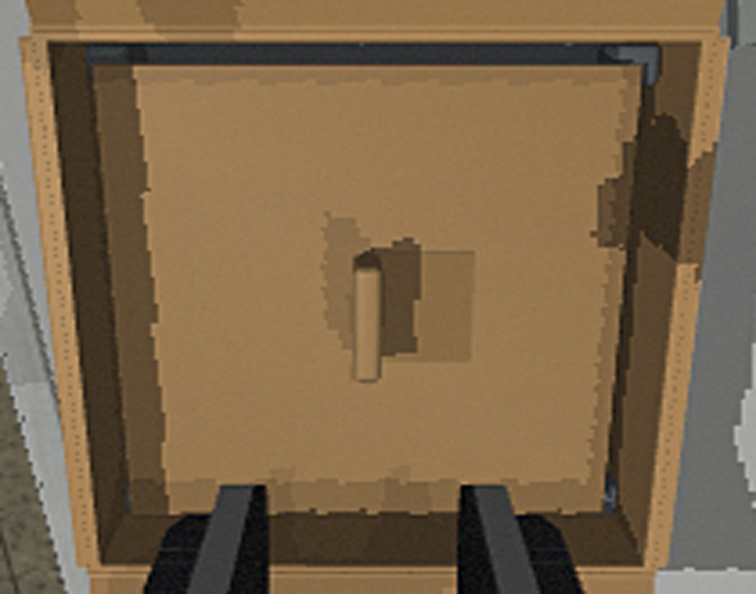

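```bash
python3 - <<'E'
from h import *
T=np.load("Tw18.npy")
P=np.array([onz("wrist",220+u/3.6,95+v/3.3,54,T) for u,v in((93,66),(645,66),(610,515),(130,515))]);print(P,P.mean(0),[np.linalg.norm(P[k]-P[k-1]) for k in range(4)])
ctrl.finish_job()
E
```

```text
[[ 415.8 -197.3   54. ]
 [ 564.6 -216.    54. ]
 [ 547.9 -364.4   54. ]
 [ 396.4 -345.4   54. ]] [ 481.2 -280.8   54. ] [np.float64(149.3905240949894), np.float64(149.97640901711983), np.float64(149.27970973255273), np.float64(152.6919925647377)]
the job is handed in; nothing more can be done
```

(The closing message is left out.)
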